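# Pack the sanding chest and pin its drawer

### The arm

A 6-joint arm with a two-finger parallel gripper is mounted at the origin on a cart in front of the work surface, level with it; the furniture and walls round the work are solid. World frame = base frame: x ahead of the robot, y to its left, z up, the work surface at z = 0. Lengths are in m, angles in degrees, forces in N, time in s.
With the tool pointing down it reaches from about 0.25 to 0.725 m from the base axis. Payload 9.7 kg.
Tool frame: the origin (TCP) lies at the very end of the fingers, on their centre line; the grasp point (between the pads) lies 19 mm behind it (bot.pinch_z is the distance from the TCP to the grasp point, in m); x points along the fingers, z is the direction in which the jaws open and shut, and the axes are right-handed (so a half turn about x gives the same grasp; the last joint's range is limited). The gripper opens to 85 mm and grips with 20 to 120 N. Pads are 22 mm wide; open, the fingers measure 114 mm over their backs; the gripper's body (76 mm by 85 mm) begins 54 mm behind the grasp point. The pads swing forward as they close: fully open they stand 13 mm farther back than shut.
Start: joints at [72.766, 4.979, 10.078, 95.1, 0, 90], TCP at [0.163, 0.525, 0.231] pointing down, gripper open.
Joint ranges: [-179.16, 179.16], [-48.56, 103.87], [-65.8, 70.77], [-126.05, 130.52], [-82.76, 87.17], [-180, 180]. Speed limits (degrees/s): [127.2, 127.2, 147.25, 180, 180, 180].

### API

Orientations are given as [roll, pitch, yaw] about the fixed x, y, z axes, in that order (R = Rz(yaw) Ry(pitch) Rx(roll)).
In Python, from workcell import bot gives the robot as it stands.
- The arm moves only by the tool play_rows, never from a script. Its argument "rows" is a list of rows, each a list of 3 entries, a list of its own where there are three numbers: the shift along the tool's x, y, z in cm, then the turn about the tool's x in degrees, then the finger opening in cm, from 0 to 8.54. A call has 1 to 12 rows; each row is the pose to reach, as a shift and turn from the pose commanded when the call began, along the tool's axes at that moment; what a row does not reach only later rows make up. A row lasts 1/12 s, in which the tool goes at most 41.7 mm and 7.16 degrees, less where a joint would pass 70% of its speed; a pose out of reach is approached as far as the arm can. A call with a gripper value outside its range is refused whole. The fingers move at their own pace and stop on an object; "squeeze" is the grip in N (left out, the last holds). Time passes only in rows, so rows that repeat a pose let the fingers close. It gives the time, the measured TCP pose, the force and the opening at its end, in the units of the state.
- bot.get_obs(): the state, without advancing time (a new reading comes with each control period).
- bot.camera(name): name is "side" or "top" or "wrist"; returns (picture, depth): 400x640x3 uint8, blue, green, red; 400x640 float32, m along the optical axis (not along the pixel's ray), 0 where there is no reading.
- bot.camera_model(name): a dict with "fx", "fy", "cx", "cy" (pixels), "origin" and "attitude" of the camera in the world; the wrist camera has in their place "mount" (4x4, takes a point from camera to tool coordinates, whose origin is the TCP and whose axes are the tool frame's). Camera axes: x right, y down, z forward; pixel columns grow to the right and rows downward; lengths in m; the calibration is good to about 2 mm. A picture is of the moment at which its call begins: read the wrist's pose just before it. camera_model takes no time and is no camera call.
- bot.job_done(): hands the job in, once; it reports no verdict.
The state is a dict: "time": time; "q": joint angles; "qd": joint speeds; "joint_efforts": joint torques, N m; "ee_pos": TCP position; "tcp_rot": TCP orientation; "wrist_force": force on the tool from outside, world axes, zero at the start; "torque": the same for the moment, N m; "opening": finger opening in m.
Only numpy, scipy, OpenCV 4.12 (cv2) and the standard library are available. Lean on these libraries where they do the work, as an engineer would, in place of code of your own. Each camera call takes 0.05 s, during which the arm holds its last target.

### The job

Pack the sanding chest for the drive to the site. Turn the curved keeper out of the two eyes along its own curve and draw the drawer fully open; set every loose sanding drum right down on a spindle in it, one to a spindle, and lay the cork sanding block flat in the empty bay beside the spindles. Then slide the drawer fully home and turn the keeper back through both eyes until the eyes sit about midway along its arc and it lies flat on the chest, all without knocking over the glue bottle.

Things in the scene. Friction and masses are not known exactly. Their poses are not given: they have to be found in the camera images.
- chest: Low wooden chest with one drawer, fixed to the bench: 184 mm deep (x) by 324 wide (y), flat top 70 mm above the bench. Origin: middle of its underside. Its own -x side is the front, towards the robot; front edge of the top at x = -91 mm in its frame, y to the left as seen from the robot. Its pose varies.
- drawer (a joint): Slide of the drawer, m: 0 fully home (start), 0.15 fully open, along the chest's -x. About 1.5 N of friction, no spring; locked while the keeper is in both eyes. Inside: floor 14 mm above the bench, 148 mm deep, 280 wide; low side and back walls (tops at 28 mm), front panel 16 mm thick, 316 wide, top at 67 mm. The chest's opening is 60 mm high.
- drawer_knob (a point): Middle of the round end face of the drawer's turned wooden knob, 46 mm above the bench. The knob lies along the chest's x, stands 35 mm out of the front panel; its head is 25 mm thick and takes the outer 20 mm, the neck 15 mm. Pinch the head from above to pull, push on its end face to shut.
- spindle_1 (a point): Foot of a spindle in the drawer (front row, right column), on the drawer floor: upright wooden post 34 mm thick and 32 tall (top 46 mm above the bench), its upper 8 mm tapered to 22 mm. Columns are 90 mm apart, rows 71 mm. Moves with the drawer.
- spindle_2 (a point): The same, front row, left column.
- spindle_3 (a point): The same, back row, right column.
- spindle_4 (a point): The same, back row, left column.
- bay (a point): Middle of the empty bay at the left of the spindles, on the drawer floor; about 100 mm wide (y) and 148 deep (x). The block lies there with its long side along the chest's x. Moves with the drawer.
- eye_chest (a point): Centre of the right one of two upright steel eyes, fixed to the chest on a flush strap: clear hole 18 mm, 5 mm wire, axis along the chest's y, centre 76 mm above the bench (6 above the chest's top, so that the keeper's bar passes lying flat).
- eye_drawer (a point): Centre of the left eye, the same, standing on the top edge of the drawer's front. With the drawer home the two eyes stand side by side, centres 12 mm apart along the chest's y, holes in line; 42 mm behind their middle (chest's +x) is where the keeper's origin belongs.
- keeper: Steel keeper lying flat on the chest's top, at first through both eyes: 7 mm round bar bent to a 42 mm radius (centre line) from its tip at 110 degrees (from own +x towards own +y) over 180 (own -x, in the eyes when home) to the tail at 270, with an upright wooden tab there. 90 g. Origin: centre of curvature, level with the underside. Home, own axes are parallel to the chest's.
- keeper_tab (a point): Middle of the keeper's dark wooden tab, its handle: 12 mm thick (keeper's y), 30 long (keeper's x), 36 tall, at (10, -42, 18) mm in the keeper's frame.
- keeper_tip (a point): Tip of the bar, at (-14, 39, 3.5) mm in the keeper's frame. It comes out to the right as the keeper turns counterclockwise seen from above about its origin, kept 42 mm behind the eyes, and goes in from the right by turning clockwise. Turned +96 degrees from home the tip is clear of the eyes.
- drum_1: Squat sanding drum, black rubber with reddish abrasive round it: upright tube, 61 mm across, 40 tall, 40 mm bore right through. Origin: middle of its underside, z along the bore. 70 to 140 g. May be absent (None).
- drum_2: The same.
- drum_3: The same.
- sanding_block: Cork sanding block 62 x 104 x 34 mm, long along own y, lying flat. Origin: middle of its underside.
- glue_bottle: Loose pale glue bottle, 62 mm across, 195 tall. Origin: middle of its underside. Not to be knocked over.

How it is judged:
By the outcome, as a careful person would: the job done as asked, in the order asked, and still so for the second after the job is handed in, with the robot touching nothing.
Of drum_1, drum_2, drum_3 only 2 to 3 are there at a start; the rules pass over those that are not, and their reading is None.
At some moment in a run one of drum_1, drum_2, drum_3 may be knocked a few centimetres aside while the robot is not near it.
Once in a run the grip may slacken for a moment while it holds something.
It also fails if it takes over 208 s, if anything falls off the work surface, if the arm or the gripper's body presses on something with over 40 N, if the wrist force passes 120 N, or if a joint passes its speed limit or range.

## Working session

There is one attempt and no reset: what is moved stays moved. The work goes in short steps, Python scripts to look and compute and a tool call to move; the robot and the scene stay as the last step left them, time stands still between calls to the robot, and variables do not carry over. Pictures are saved under pics/ and viewed, and the job is handed in when it is done.

Besides the shell and the picture viewer there is one more tool, called after "Request:" as a command line: name --argument value ..., lists and objects as JSON in quotes. play_rows: Moves the arm, as the interface text tells. Its arguments: {"type":"object","properties":{"rows":{"type":"array"},"squeeze":{"type":"number"}},"required":["rows"]}

```bash
ls -la; mkdir -p pics; cat > h.py <<'E'
import numpy as np, cv2
from workcell import bot
from scipy.spatial.transform import Rotation as R
def Rw(rpy): return R.from_euler('xyz',rpy,degrees=True).as_matrix()
def shot(name,fn=None):
    o=bot.get_obs(); p,d=bot.camera(name); m=bot.camera_model(name)
    if fn: cv2.imwrite('pics/'+fn,p)
    if 'mount' in m:
        T=np.eye(4);T[:3,:3]=Rw(o['tcp_rot']);T[:3,3]=o['ee_pos'];T=T@np.array(m['mount'])
    else:
        T=np.eye(4);a=np.array(m['attitude']); T[:3,:3]=a if a.shape==(3,3) else Rw(a); T[:3,3]=m['origin']
    return p,d,m,T
def cloud(d,m,T):
    v,u=np.mgrid[:d.shape[0],:d.shape[1]]
    P=np.stack([(u-m['cx'])/m['fx']*d,(v-m['cy'])/m['fy']*d,d],-1)@T[:3,:3].T+T[:3,3]
    P[d==0]=np.nan
    return P
def proj(X,m,T):
    c=(np.atleast_2d(X)-T[:3,3])@T[:3,:3]
    return np.stack([c[:,0]/c[:,2]*m['fx']+m['cx'],c[:,1]/c[:,2]*m['fy']+m['cy']],-1)
E
python3 - <<'E'
from h import *
print(bot.get_obs()); print(bot.pinch_z)
for n in('side','top','wrist'):
    print(n,bot.camera_model(n)); p,d,m,T=shot(n,n+'0.png'); np.savez('/tmp/%s0.npz'%n,p=p,d=d,T=T)
E
```

```text
total 12
drwxr-xr-x  3 agent agent 4096 Dec  6 07:51 .
drwxr-xr-x 23 root  root  4096 Dec  6 07:51 ..
drwxr-xr-x  2 agent agent 4096 Dec  6 07:51 pics
{'time': 0.0, 'q': array([7.27666093e+01, 5.00888518e+00, 1.00349544e+01, 9.50992357e+01,
       6.62204382e-04, 8.99989816e+01]), 'qd': array([ 0.0205887 , -0.08760756,  0.01899193,  0.01069618, -0.06775899,
        0.08423435]), 'joint_efforts': array([-8.78273931e-04, -5.20383525e+01,  4.64808226e+01,  1.61373796e-02,
       -2.26030795e-05,  1.75289586e-05]), 'ee_pos': array([0.16287529, 0.52509269, 0.2306088 ]), 'tcp_rot': array([ 179.48043178,   89.92683054, -107.75194093]), 'wrist_force': array([ 0.44048527, -0.04350291, -0.21540326]), 'torque': array([ 0.02563452,  0.00994515, -0.01896424]), 'opening': 0.08526456316376468}
0.0187
side {'fx': 366.42257103982325, 'fy': 366.42257103982325, 'cx': 318.8796424312296, 'cy': 198.52679330922163, 'origin': array([0.47846795, 0.78516035, 0.57746261]), 'attitude': array([-122.07573966,   -1.05756027, -170.46026755])}
top {'fx': 370.0424537001053, 'fy': 370.0424537001053, 'cx': 319.82378205083296, 'cy': 204.2840882665918, 'origin': array([ 0.42096166, -0.01171638,  1.1057664 ]), 'attitude': array([-169.45967642,    1.89780969,  -91.30715431])}
wrist {'fx': 343.86248282204684, 'fy': 343.86248282204684, 'cx': 312.75747659730695, 'cy': 197.69453315454336, 'mount': array([[ 2.91235878e-04, -2.95432301e-01,  9.55363633e-01,
        -1.42538736e-01],
       [ 6.77543261e-04, -9.55363395e-01, -2.95432435e-01,
         7.44767612e-02],
       [ 9.99999728e-01,  7.33340716e-04, -7.80679327e-05,
        -4.87501503e-04],
       [ 0.00000000e+00,  0.00000000e+00,  0.00000000e+00,
         1.00000000e+00]])}
```

View pics/top0.png

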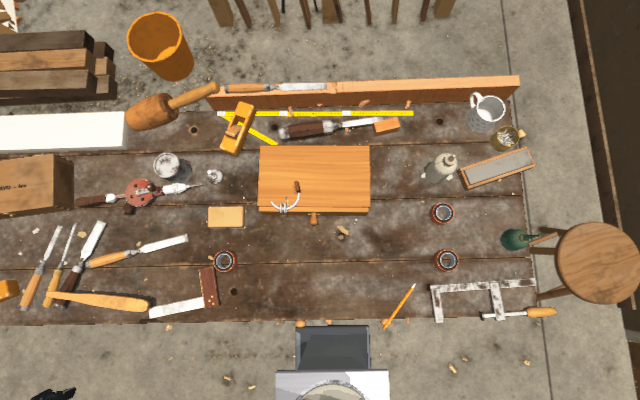

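View pics/side0.png

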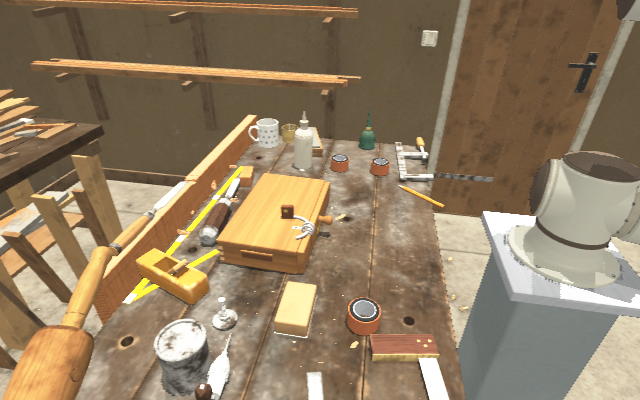

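View pics/wrist0.png

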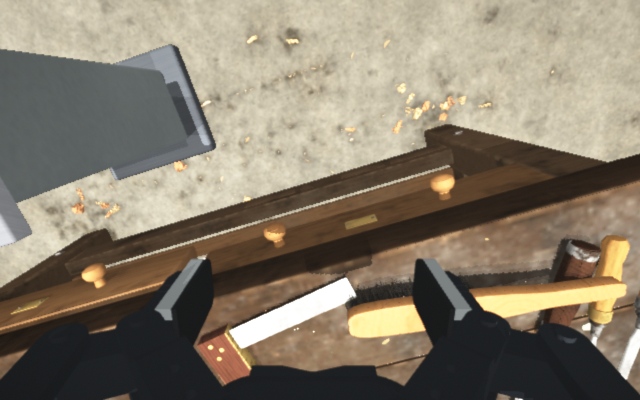

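```bash
python3 - <<'E'
from h import *
z=np.load('/tmp/top0.npz'); m=bot.camera_model('top'); P=cloud(z['d'],m,z['T'])
for n,(u,v) in dict(dL=(225,260),dR1=(442,213),dR2=(446,260),block=(226,216),chestm=(315,165),bott=(443,165),knob=(314,219),tab=(297,187),bench=(300,270)).items():
    q=P[v-1:v+2,u-1:u+2].reshape(-1,3); print(n,np.nanmedian(q,0).round(4))
# clusters by height
for n,(u0,u1,v0,v1,h0,h1) in dict(dL=(205,245,243,278,.03,.05),dR1=(425,460,198,230,.03,.05),dR2=(428,465,243,278,.03,.05),block=(200,250,200,235,.025,.045),chest=(250,380,140,215,.06,.075)).items():
    q=P[v0:v1,u0:u1].reshape(-1,3); q=q[(q[:,2]>h0)&(q[:,2]<h1)]
    r=cv2.minAreaRect((q[:,:2]*1000).astype(np.float32)); print(n,len(q),r, np.median(q[:,2]))
o=bot.get_obs(); print(Rw(o['tcp_rot']).round(3))
for n in ['top','side']:
  p=cv2.imread(f'pics/{n}0.png')
  c=p[130:230,240:390] if n=='top' else p[170:280,210:350]
  cv2.imwrite(f'pics/{n}0c.png',cv2.resize(c,None,fx=5,fy=5,interpolation=cv2.INTER_CUBIC))
E
```

```text
dL [ 0.4669  0.308  -0.002 ]
dR1 [ 0.5904 -0.3458 -0.    ]
dR2 [ 4.511e-01 -3.474e-01  2.000e-04]
block [0.5945 0.298  0.031 ]
chestm [0.7311 0.0296 0.0701]
bott [ 0.6994 -0.3171  0.1377]
knob [0.5747 0.0363 0.0559]
tab [0.6585 0.0795 0.1049]
bench [ 0.4323  0.0834 -0.0021]
dL 224 ((462.7132568359375, 301.4317626953125), (60.79392623901367, 57.14009475708008), 88.731689453125) 0.03738874060673447
dR1 225 ((585.8331909179688, -335.32476806640625), (59.231773376464844, 59.0172233581543), 17.650123596191406) 0.03777465585409612
dR2 239 ((449.287841796875, -335.43426513671875), (59.19506072998047, 59.10340881347656), 81.49730682373047) 0.03755035515597549
block 726 ((593.4098510742188, 302.505615234375), (62.2739372253418, 105.58529663085938), 0.4808092415332794) 0.03222517573222072
chest 7293 ((691.9842529296875, 35.3853759765625), (324.67779541015625, 206.470947265625), 88.03421020507812) 0.0684670275799133
[[-0.    -0.955  0.296]
 [-0.001  0.296  0.955]
 [-1.    -0.    -0.001]]
```

View pics/top0c.png

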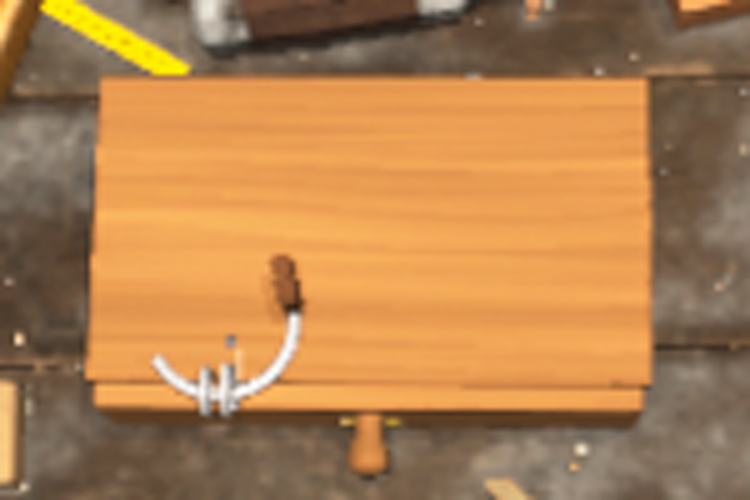

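View pics/side0c.png

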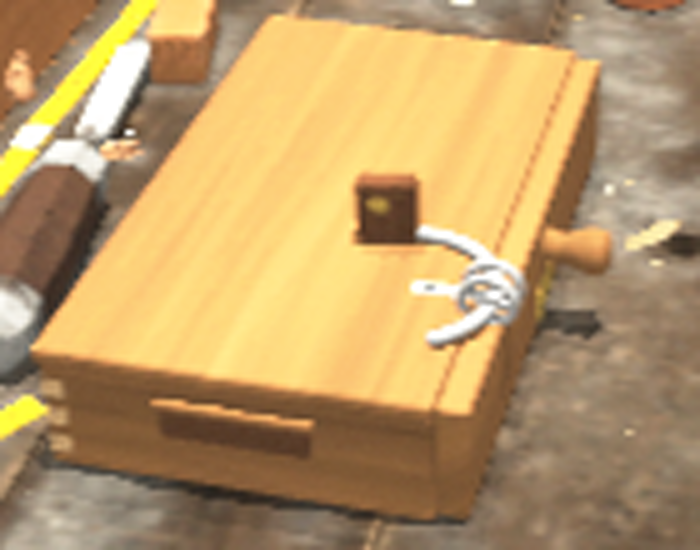

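```bash
cat >> h.py <<'E'
def go(x,y,z,head):
    o=bot.get_obs(); M=Rw(o['tcp_rot']); d=M.T@(np.array([x,y,z])-o['ee_pos'])*100
    h=np.degrees(np.arctan2(M[1,2],M[0,2])); t=-((head-h+180)%360-180)
    print('shift cm',d.round(2),'turn',round(t,1),'dist',round(np.linalg.norm(d),1),'| at',o['ee_pos'].round(4),'head',round(h,1),'q6',o['q'][5].round(1),'t',o['time'],'F',o['wrist_force'].round(1),'op',round(o['opening']*100,2))
E
python3 -c "
from h import *
go(.60,.08,.26,90)"
```

```text
shift cm [ -2.89 -54.93 -29.57] turn -17.2 dist 62.5 | at [0.1629 0.5251 0.2308] head 72.8 q6 90.0 t 0.15 F [-0.   0.   0.5] op 8.54
```

Request:
play_rows --rows '[[[-2.9,-54.9,-29.6],-17.2,8.5],[[-2.9,-54.9,-29.6],-17.2,8.5],[[-2.9,-54.9,-29.6],-17.2,8.5],[[-2.9,-54.9,-29.6],-17.2,8.5],[[-2.9,-54.9,-29.6],-17.2,8.5],[[-2.9,-54.9,-29.6],-17.2,8.5],[[-2.9,-54.9,-29.6],-17.2,8.5],[[-2.9,-54.9,-29.6],-17.2,8.5],[[-2.9,-54.9,-29.6],-17.2,8.5],[[-2.9,-54.9,-29.6],-17.2,8.5],[[-2.9,-54.9,-29.6],-17.2,8.5],[[-2.9,-54.9,-29.6],-17.2,8.5]]'

```text
time: 1.15
ee_pos: [0.5099, 0.1706, 0.2543]
tcp_rot: [4.4, 90.0, 94.3]
wrist_force: [0.5, 0.8, 0.2]
opening: 0.0852
```

```bash
python3 -c "
from h import *
go(.60,.08,.26,90)"
```

```text
shift cm [-0.57 -9.02 -9.06] turn -0.0 dist 12.8 | at [0.5099 0.1706 0.2543] head 90.0 q6 18.5 t 1.15 F [0.5 0.8 0.2] op 8.52
```

Request:
play_rows --rows '[[[-0.6,-9,-9],0,8.5],[[-0.6,-9,-9],0,8.5],[[-0.6,-9,-9],0,8.5],[[-0.6,-9,-9],0,8.5],[[-0.6,-9,-9],0,8.5],[[-0.6,-9,-9],0,8.5]]'

```text
time: 1.65
ee_pos: [0.5986, 0.0825, 0.2597]
tcp_rot: [84.5, 89.9, 174.4]
wrist_force: [-0.2, -0.4, -0.2]
opening: 0.0849
```

```bash
python3 - <<'E'
from h import *
go(.60,.08,.26,90)
p,d,m,T=shot('wrist','w1.png'); np.savez('/tmp/w1.npz',p=p,d=d,T=T)
E
```

```text
shift cm [-0.03 -0.14 -0.25] turn -0.1 dist 0.3 | at [0.5986 0.0825 0.2597] head 89.9 q6 7.9 t 1.65 F [-0.2 -0.4 -0.2] op 8.49
```

View pics/w1.png

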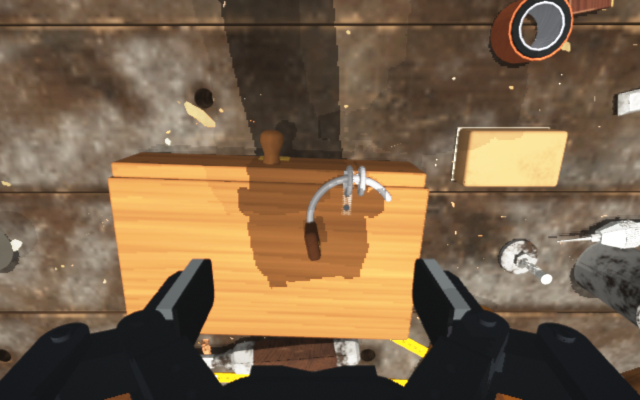

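```bash
python3 - <<'E'
from h import *
z=np.load('/tmp/w1.npz'); p,d,T=z['p'],z['d'],z['T']; m=bot.camera_model('wrist'); P=cloud(d,m,T)
m1=(P[...,2]>.062)&(P[...,2]<.074)
print(np.nanmedian(P[220:260,130:230,2]), np.nanmedian(P[168:174,150:240,2]))
# front edge of drawer front, per column: min x
xs=[]
for u in range(130,420,4):
    if 250<u<295 or 340<u<370: continue
    v=np.where(m1[:,u])[0]
    xs.append(P[v.min(),u,:])
xs=np.array(xs); f=np.polyfit(xs[:,1],xs[:,0],1); r=xs[:,0]-np.polyval(f,xs[:,1]); k=abs(r)<.003; f=np.polyfit(xs[k,1],xs[k,0],1); print('front x=a*y+b',f, 'yaw',np.degrees(-np.arctan(f[0])),r.std())
L=[];Rr=[]
for v in range(180,250,4):
    u=np.where(m1[v])[0]; L.append(P[v,u.min()]);Rr.append(P[v,u.max()])
L=np.array(L);Rr=np.array(Rr)
print('sides y',np.median(L,0),np.median(Rr,0), np.polyfit(L[:,0],L[:,1],1),np.polyfit(Rr[:,0],Rr[:,1],1))
# tab
t=(P[...,2]>.085)&(P[...,2]<.115); t[:200]=0;t[275:]=0;t[:,:290]=0;t[:,340:]=0
q=P[t];print('tab',len(q),q.mean(0),q.min(0),q.max(0),cv2.minAreaRect((q[:,:2]*1000).astype(np.float32)))
qt=q[q[:,2]>.10];print('tabtop',len(qt),cv2.minAreaRect((qt[:,:2]*1000).astype(np.float32)))
for n,(u,v) in dict(knobend=(270,135),eyeR=(348,172),eyeL=(361,172)).items(): print(n,P[v,u])
c=cv2.resize(p[120:280,230:440],None,fx=3.6,fy=3.6,interpolation=cv2.INTER_CUBIC);cv2.imwrite('pics/w1c.png',c)
E
```

```text
0.06972735194130752 0.06680305359436911
front x=a*y+b [0.03660124 0.59431233] yaw -2.0961609775599808 0.00026081993414701205
sides y [ 0.64400344 -0.12458019  0.06918027] [0.64406748 0.196474   0.06919305] [-0.03523666 -0.10182817] [-0.00856419  0.20179426]
tab 451 [0.66096359 0.08084513 0.1021724 ] [0.64932891 0.07301825 0.08510869] [0.67840017 0.08884591 0.1075839 ] ((663.7034301757812, 80.90977478027344), (29.192886352539062, 12.416799545288086), 10.242681503295898)
tabtop 355 ((663.8445434570312, 80.81510162353516), (28.948841094970703, 12.180249214172363), 10.242680549621582)
knobend [0.56518946 0.03910899 0.05616399]
eyeR [0.59636807 0.11498159 0.08521457]
eyeL [0.59609938 0.12707118 0.0864295 ]
```

View pics/w1c.png

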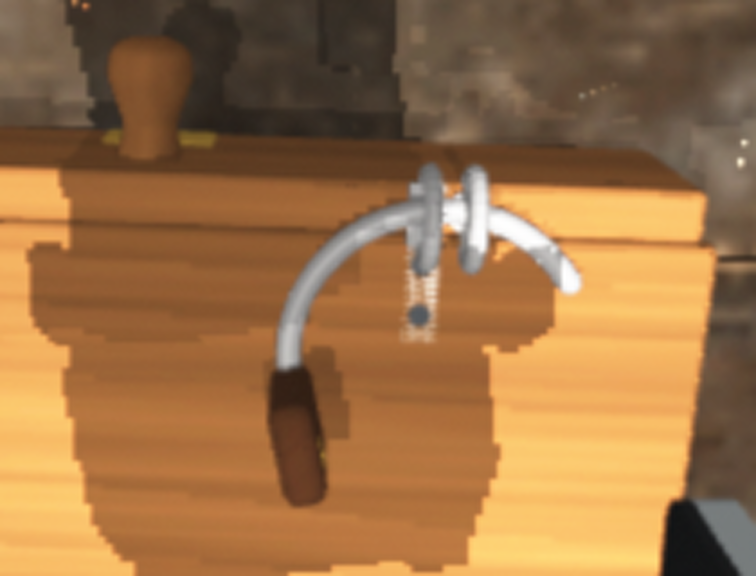

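```bash
python3 - <<'E'
from h import *
z=np.load('/tmp/w1.npz'); p,d,T=z['p'],z['d'],z['T']; m=bot.camera_model('wrist'); P=cloud(d,m,T)
a=np.radians(-2.1); ex=np.array([np.cos(a),np.sin(a)]); ey=np.array([-np.sin(a),np.cos(a)])
O=np.array([.6464,.1205])
t=np.zeros(d.shape,bool); t[160:215,300:400]=1
q=P[t&(P[...,2]>.072)]
c=np.c_[(q[:,:2]-O)@ex,(q[:,:2]-O)@ey,q[:,2]]*1000
for lo in range(-44,44,4):
    k=(c[:,1]>=lo)&(c[:,1]<lo+4)
    if k.sum(): 
        s=c[k]; print(lo,k.sum(),'x',s[:,0].min().round(1),s[:,0].max().round(1),'zmax',s[:,2].max().round(1),'r',np.hypot(s[:,0],s[:,1]).mean().round(1))
e=c[c[:,2]>80]; print(e[:,1].min(),e[:,1].max())
# front line in chest-centred coords
print('front of drawer in this frame at y=0', ((np.array([.594312+.0366*.1205,.1205])-O)@ex)*1000)
for s in e[np.argsort(e[:,1])][::4]: print(s.round(1),end=' ')
b=c[(c[:,2]<79)&(abs(c[:,1]-3)>14)&(np.hypot(c[:,0],c[:,1])>30)]
A=np.c_[2*b[:,:2],np.ones(len(b))]; s=np.linalg.lstsq(A,(b[:,:2]**2).sum(1),rcond=None)[0]; print('\ncircle',s[:2],np.sqrt(s[2]+s[0]**2+s[1]**2),len(b))
E
```

```text
-44 59 x -20.6 -3.1 zmax 79.0 r 43.5
-40 70 x -26.5 -2.6 zmax 77.8 r 41.7
-36 44 x -30.9 -16.7 zmax 78.0 r 42.4
-32 41 x -35.4 -23.6 zmax 77.8 r 42.5
-28 39 x -37.5 -27.6 zmax 77.8 r 42.2
-24 32 x -39.8 -31.8 zmax 77.7 r 42.2
-20 31 x -42.1 -34.1 zmax 77.7 r 42.2
-16 30 x -43.0 -22.0 zmax 78.3 r 41.7
-12 36 x -52.6 -27.8 zmax 89.3 r 42.4
-8 148 x -54.4 -23.2 zmax 91.3 r 42.3
-4 37 x -51.8 -27.7 zmax 90.9 r 42.1
0 33 x -53.1 -28.9 zmax 89.1 r 42.4
4 156 x -54.5 -26.4 zmax 92.3 r 42.3
8 27 x -53.4 -29.9 zmax 90.5 r 43.4
12 29 x -43.0 -35.0 zmax 78.2 r 41.8
16 31 x -41.7 -33.2 zmax 77.5 r 41.9
20 33 x -40.0 -30.2 zmax 78.1 r 41.5
24 36 x -37.4 -27.3 zmax 77.6 r 41.6
28 43 x -34.7 -21.2 zmax 77.9 r 41.4
32 37 x -30.4 -19.1 zmax 77.5 r 42.0
36 8 x -25.7 -20.8 zmax 78.0 r 43.3
-8.048443710301695 9.008935253306458
front of drawer in this frame at y=0 -47.64567936006068
[-40.1  -8.   89.3] [-31.   -8.   84.9] [-36.8  -7.7  87.9] [-27.3  -7.5  82.5] [-50.8  -7.4  85.3] [-49.8  -7.3  85.2] [-42.2  -7.3  89.8] [-42.9  -7.2  88.7] [-52.8  -7.1  81.1] [-37.4  -7.   89.9] [-48.8  -6.7  89. ] [-43.
[... 650 characters left out ...]
0.4] [-28.5   4.7  85.1] [-42.8   4.8  90.6] [-47.8   4.9  87. ] [-43.4   4.9  89. ] [-31.4   5.   88.2] [-52.5   5.1  82.2] [-37.7   5.3  89.6] [-45.7   5.5  90.4] [-43.1   5.6  91.4] [-51.4   5.7  86. ] [-48.8   5.7  87.2] [-52.8   5.9  83.7] [-27.2   5.9  83.7] [-31.3   6.1  87.6] [-30.2   6.2  87. ] [-45.6   6.5  89.7] [-40.5   6.6  92.3] [-43.8   6.6  90.1] [-41.9   6.8  90.3] [-27.2   6.9  83.6] [-51.8   7.   83.1] [-47.    7.1  91.3] [-48.2   7.4  88.5] [-33.9   7.5  89.6] [-44.5   7.6  89.3] [-32.7   7.7  88.6] [-39.    7.9  90.3] [-37.1   8.   90.5] [-46.4   8.5  88.9] [-34.6   8.5  88.4] [-43.5   8.7  88.6] [-50.    8.9  83.7] 
circle [-1.99492182 -0.83380171] 40.76618345833252 538
```

```bash
python3 -c "
from h import *
go(.6637,.0809,.125,100.2)
go(.6637,.0809,.080,100.2)"
```

```text
shift cm [13.52 -6.55 -0.22] turn -10.2 dist 15.0 | at [0.5983 0.0831 0.2602] head 90.0 q6 7.9 t 1.7 F [-0.7  0.1 -0.5] op 8.5
shift cm [18.02 -6.55 -0.22] turn -10.2 dist 19.2 | at [0.5983 0.0831 0.2602] head 90.0 q6 7.9 t 1.7 F [-0.7  0.1 -0.5] op 8.5
```

Request:
play_rows --rows '[[[4,-6.5,-0.2],-7,4],[[8,-6.5,-0.2],-10.2,4],[[11,-6.5,-0.2],-10.2,4],[[13.2,-6.5,-0.2],-10.2,4],[[13.2,-6.5,-0.2],-10.2,4],[[13.2,-6.5,-0.2],-10.2,4],[[13.2,-6.5,-0.2],-10.2,4]]'

```text
time: 2.28
ee_pos: [0.6639, 0.0815, 0.1315]
tcp_rot: [-92.3, 89.8, 8.0]
wrist_force: [0.3, 0.0, 1.2]
opening: 0.04
```

```bash
python3 - <<'E'
from h import *
go(.6637,.0809,.080,100.2)
p,d,m,T=shot('wrist','w2.png')
E
```

```text
shift cm [ 5.15  0.05 -0.05] turn 0.0 dist 5.2 | at [0.6639 0.0815 0.1315] head 100.2 q6 -3.2 t 2.2833 F [0.3 0.  1.2] op 4.0
```

View pics/w2.png

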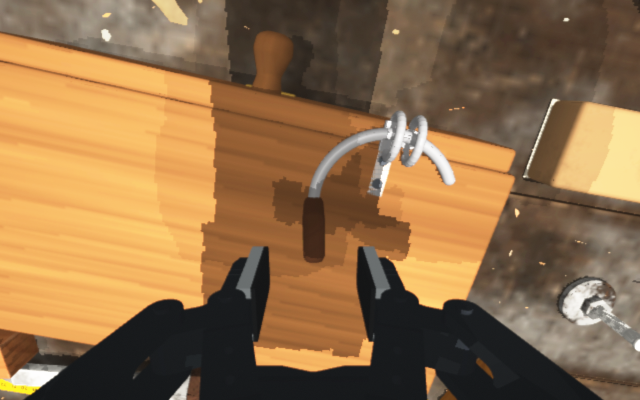

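Request:
play_rows --rows '[[[1.7,0,0],0,4],[[3.4,0,0],0,4],[[5.1,0,0],0,4],[[5.1,0,0],0,4],[[5.1,0,0],0,0.6],[[5.1,0,0],0,0.6],[[5.1,0,0],0,0.6],[[5.1,0,0],0,0.6],[[5.1,0,0],0,0.6]]' --squeeze 40

```text
time: 3.08
ee_pos: [0.665, 0.0807, 0.0803]
tcp_rot: [-91.0, 89.8, 9.2]
wrist_force: [-1.2, 0.6, 7.1]
opening: 0.0112
```

```bash
cat >> h.py <<'E'
def arc(C,angs,dz=0,h0=None,off=(0,0)):
    """rows for rotating TCP about C (world xy) by the given angles (deg, ccw), tool frame"""
    o=bot.get_obs(); M=Rw(o['tcp_rot']); p=o['ee_pos']; out=[]
    for i,a in enumerate(angs):
        r=R.from_euler('z',a,degrees=True).as_matrix()[:2,:2]
        q=np.r_[np.array(C)+r@(p[:2]-C)+np.array(off),p[2]+dz]
        out.append([[round(float(v),2) for v in M.T@(q-p)*100],-round(a,1)])
    print(out); print('at',p.round(4),'F',o['wrist_force'].round(1),'q6',o['q'][5].round(1))
E
python3 - <<'E'
from h import *
arc(np.array([.6464,.1205]),np.arange(3,37,3),0.001)
E
```

```text
[[[-0.1, -0.22, 0.06], np.int64(-3)], [[-0.1, -0.44, 0.14], np.int64(-6)], [[-0.1, -0.65, 0.23], np.int64(-9)], [[-0.1, -0.86, 0.33], np.int64(-12)], [[-0.1, -1.06, 0.44], np.int64(-15)], [[-0.09, -1.26, 0.56], np.int64(-18)], [[-0.09, -1.45, 0.69], np.int64(-21)], [[-0.09, -1.63, 0.82], np.int64(-24)], [[-0.09, -1.81, 0.97], np.int64(-27)], [[-0.09, -1.97, 1.13], np.int64(-30)], [[-0.09, -2.13, 1.3], np.int64(-33)], [[-0.09, -2.28, 1.47], np.int64(-36)]]
at [0.665  0.0807 0.0803] F [-1.2  0.6  7.1] q6 -3.3
```

Request:
play_rows --rows '[[[-0.1,0,0],0,0.6],[[-0.1,-0.22,0.06],-3,0.6],[[-0.1,-0.44,0.14],-6,0.6],[[-0.1,-0.65,0.23],-9,0.6],[[-0.1,-0.86,0.33],-12,0.6],[[-0.1,-1.06,0.44],-15,0.6],[[-0.1,-1.26,0.56],-18,0.6],[[-0.1,-1.45,0.69],-21,0.6],[[-0.1,-1.63,0.82],-24,0.6],[[-0.1,-1.63,0.82],-24,0.6]]'

```text
time: 3.92
ee_pos: [0.6792, 0.0914, 0.0803]
tcp_rot: [-128.7, 89.9, -4.4]
wrist_force: [-1.1, -2.2, 5.7]
opening: 0.0111
```

```bash
python3 - <<'E'
from h import *
p,d,m,T=shot('wrist','w3.png')
arc(np.array([.6464,.1205]),np.arange(4,45,4),0.000)
E
```

```text
[[[0.0, -0.29, 0.09], np.int64(-4)], [[0.0, -0.58, 0.19], np.int64(-8)], [[0.0, -0.86, 0.32], np.int64(-12)], [[0.0, -1.13, 0.46], np.int64(-16)], [[0.0, -1.39, 0.62], np.int64(-20)], [[0.0, -1.64, 0.8], np.int64(-24)], [[0.0, -1.87, 1.0], np.int64(-28)], [[0.0, -2.09, 1.21], np.int64(-32)], [[0.0, -2.3, 1.44], np.int64(-36)], [[0.0, -2.48, 1.68], np.int64(-40)], [[0.0, -2.65, 1.94], np.int64(-44)]]
at [0.6792 0.0914 0.0803] F [-0.8 -1.   4.9] q6 -26.5
```

View pics/w3.png

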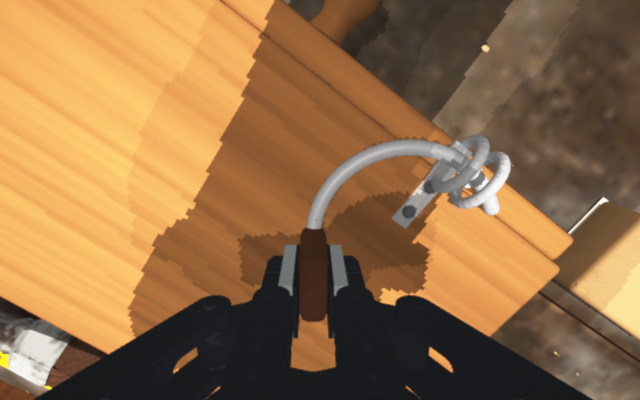

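Request:
play_rows --rows '[[[0,-0.29,0.09],-4,0.6],[[0,-0.58,0.19],-8,0.6],[[0,-0.86,0.32],-12,0.6],[[0,-1.13,0.46],-16,0.6],[[0,-1.39,0.62],-20,0.6],[[0,-1.64,0.8],-24,0.6],[[0,-1.87,1.0],-28,0.6],[[0,-2.09,1.21],-32,0.6],[[0,-2.3,1.44],-36,0.6],[[0,-2.48,1.68],-40,0.6],[[0,-2.65,1.94],-44,0.6],[[0,-2.65,1.94],-44,0.6]]'

```text
time: 4.97
ee_pos: [0.6903, 0.1225, 0.0803]
tcp_rot: [-169.6, 89.8, -1.2]
wrist_force: [-0.2, -0.7, 5.7]
opening: 0.0114
```

```bash
python3 - <<'E'
from h import *
p,d,m,T=shot('wrist','w4.png')
arc(np.array([.6464,.1205]),np.arange(4,33,4),0.000)
E
```

```text
[[[-0.0, -0.29, 0.09], np.int64(-4)], [[-0.0, -0.58, 0.19], np.int64(-8)], [[-0.0, -0.86, 0.32], np.int64(-12)], [[-0.0, -1.13, 0.47], np.int64(-16)], [[-0.0, -1.39, 0.63], np.int64(-20)], [[-0.0, -1.63, 0.81], np.int64(-24)], [[-0.0, -1.87, 1.01], np.int64(-28)], [[-0.0, -2.09, 1.22], np.int64(-32)]]
at [0.6902 0.1225 0.0803] F [ 0.4 -0.4  5.3] q6 -68.2
```

View pics/w4.png

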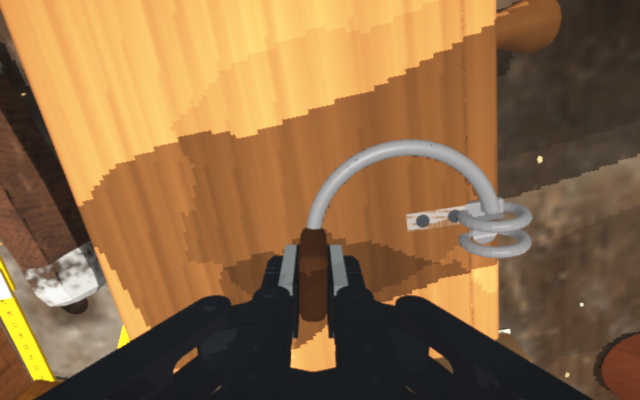

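Request:
play_rows --rows '[[[0,-0.29,0.09],-4,0.6],[[0,-0.58,0.19],-8,0.6],[[0,-0.86,0.32],-12,0.6],[[0,-1.13,0.47],-16,0.6],[[0,-1.39,0.63],-20,0.6],[[0,-1.63,0.81],-24,0.6],[[0,-1.63,0.81],-24,0.6],[[0,-1.63,0.81],-24,0.6]]'

```text
time: 5.68
ee_pos: [0.6856, 0.1402, 0.0803]
tcp_rot: [179.2, 89.8, 11.4]
wrist_force: [-0.1, -0.8, 6.6]
opening: 0.0116
```

```bash
python3 - <<'E'
from h import *
p,d,m,T=shot('wrist','w5.png')
go(.69,.12,.08,192)
E
```

```text
shift cm [ 0.03  2.06 -0.01] turn 0.1 dist 2.1 | at [0.6856 0.1401 0.0803] head -167.9 q6 -90.6 t 5.7333 F [-1.   0.4  6. ] op 1.1
```

View pics/w5.png

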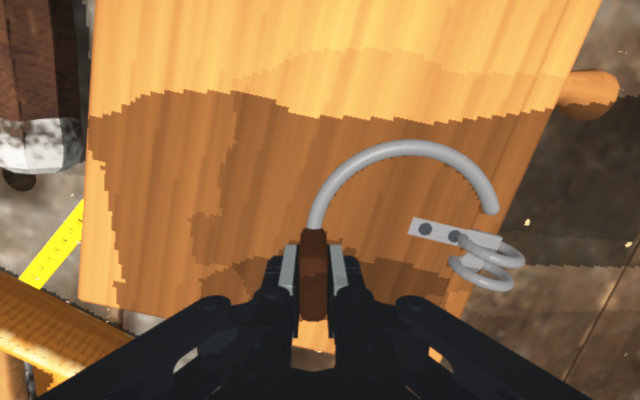

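Request:
play_rows --rows '[[[0,0,0],0,4],[[0,0,0],0,4],[[0,0,0],0,4],[[-3,0,0],0,4],[[-6,0,0],0,4],[[-6,0,0],0,4],[[-6,0,0],0,4]]'

```text
time: 6.32
ee_pos: [0.6859, 0.1401, 0.1406]
tcp_rot: [178.9, 89.8, 11.1]
wrist_force: [0.5, -0.1, -0.7]
opening: 0.0399
```

```bash
python3 - <<'E'
from h import *
z=np.load('/tmp/w1.npz'); p,d,T=z['p'],z['d'],z['T']; m=bot.camera_model('wrist'); P=cloud(d,m,T)
q=P[125:165,250:295].reshape(-1,3); q=q[(q[:,2]>.045)&(q[:,2]<.062)&(q[:,0]<.592)]
print(q.min(0),q.max(0)); h=q[q[:,0]<.578]; print('head',h[:,1].min(),h[:,1].max(),h[:,0].min(),np.median(h[:,1]),h[:,2].max())
go(.571,.0385,.14,87.9)
go(.571,.0385,.029,87.9)
E
```

```text
[0.56091592 0.02719224 0.04550344] [0.59195748 0.05039915 0.05987638]
head 0.027192243418339042 0.05039915383400105 0.5609159205890656 0.03998417148145234 0.059876376587053415
shift cm [1.000e-02 7.520e+00 1.337e+01] turn 104.2 dist 15.3 | at [0.6859 0.1401 0.1406] head -167.9 q6 -90.6 t 6.3167 F [ 0.5 -0.1 -0.7] op 3.99
shift cm [11.11  7.52 13.41] turn 104.2 dist 19.0 | at [0.6859 0.1401 0.1406] head -167.9 q6 -90.6 t 6.3167 F [ 0.5 -0.1 -0.7] op 3.99
```

Request:
play_rows --rows '[[[0,2,3.5],20,4.5],[[0,4,7],40,4.5],[[0,6,10.5],60,4.5],[[0,7.5,13.4],104.2,4.5],[[0,7.5,13.4],104.2,4.5],[[0,7.5,13.4],104.2,4.5],[[0,7.5,13.4],104.2,4.5],[[0,7.5,13.4],104.2,4.5],[[0,7.5,13.4],104.2,4.5],[[0,7.5,13.4],104.2,4.5],[[0,7.5,13.4],104.2,4.5],[[0,7.5,13.4],104.2,4.5]]'

```text
time: 7.32
ee_pos: [0.5691, 0.0383, 0.1369]
tcp_rot: [79.3, 89.9, -174.9]
wrist_force: [0.3, -0.8, 0.6]
opening: 0.0449
```

Request:
play_rows --rows '[[[0,0,0],18.3,4.5],[[0,0,0],18.3,4.5],[[0,0,0],18.3,4.5],[[0,0,0],18.3,4.5]]'

```text
time: 7.65
ee_pos: [0.5691, 0.0383, 0.137]
tcp_rot: [96.0, 89.9, -176.3]
wrist_force: [0.6, -0.2, 0.1]
opening: 0.0448
```

```bash
python3 - <<'E'
from h import *
p,d,m,T=shot('wrist','w6.png')
go(.571,.0388,.029,87.9)
E
```

```text
shift cm [10.82 -0.19  0.05] turn 0.1 dist 10.8 | at [0.5692 0.0383 0.1372] head 88.0 q6 5.9 t 7.7 F [-0.3  0.1 -0.3] op 4.5
```

View pics/w6.png

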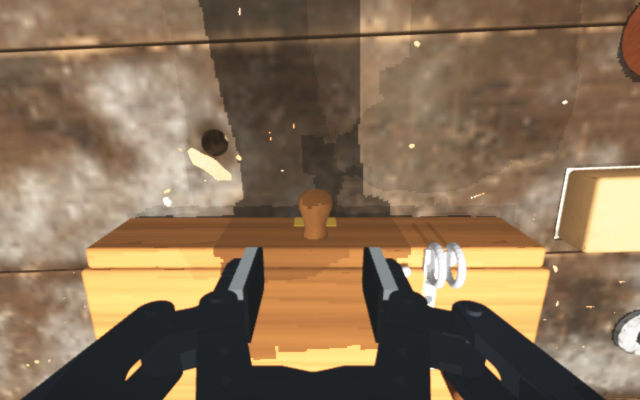

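Request:
play_rows --rows '[[[4,-0.2,0],0,4.5],[[8,-0.2,0],0,4.5],[[10.8,-0.2,0],0,4.5],[[10.8,-0.2,0],0,4.5],[[10.8,-0.2,0],0,1.8],[[10.8,-0.2,0],0,1.8],[[10.8,-0.2,0],0,1.8],[[10.8,-0.2,0],0,1.8]]'

```text
time: 8.37
ee_pos: [0.5718, 0.0396, 0.0316]
tcp_rot: [-6.2, 89.9, 81.9]
wrist_force: [-1.9, 7.6, -10.0]
opening: 0.0235
```

Request:
play_rows --rows '[[[0,0.5,0],0,1.8],[[0,1.5,0],0,1.8],[[0,3,0],0,1.8],[[0,4.7,0],0,1.8],[[0,6.4,0],0,1.8],[[0,8.1,0],0,1.8],[[0,9.8,0],0,1.8],[[0,11.5,0],0,1.8],[[0,13,0],0,1.8],[[0,14.2,0],0,1.8],[[0,14.9,0],0,1.8],[[0,15.1,0],0,1.8]]'

```text
time: 9.37
ee_pos: [0.4219, 0.0452, 0.0317]
tcp_rot: [-54.0, 89.7, 34.1]
wrist_force: [15.9, 8.4, -24.6]
opening: 0.0231
```

```bash
python3 - <<'E'
from h import *
p,d,m,T=shot('top','t1.png')
go(.571,.0388,.029,87.9)
E
```

```text
shift cm [  0.33 -14.92  -0.13] turn 0.1 dist 14.9 | at [0.4219 0.0452 0.0317] head 88.0 q6 8.0 t 9.4167 F [  6.5   9.1 -17.5] op 2.32
```

View pics/t1.png

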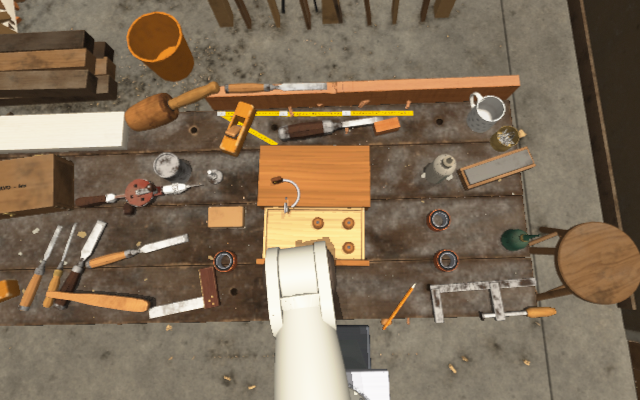

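Request:
play_rows --rows '[[[0,0,0],0,4.5],[[0,0,0],0,4.5],[[0,0,0],0,4.5],[[-4,0,0],0,4.5],[[-8,-3,0],0,6],[[-12,-6,0],0,8.5],[[-16,-8,0],0,8.5],[[-20,-8,0],0,8.5],[[-22,-8,0],0,8.5],[[-22,-8,0],0,8.5],[[-22,-8,0],0,8.5]]'

```text
time: 10.33
ee_pos: [0.502, 0.0408, 0.2534]
tcp_rot: [-85.1, 89.7, 2.8]
wrist_force: [-0.6, 0.5, -1.4]
opening: 0.0853
```

```bash
python3 - <<'E'
from h import *
p,d,m,T=shot('wrist','w7.png'); np.savez('/tmp/w7.npz',p=p,d=d,T=T)
P=cloud(d,m,T)
go(.571,.0388,.029,87.9)
p,d,m,T=shot('top','t2.png'); np.savez('/tmp/t2.npz',p=p,d=d,T=T)
E
```

```text
shift cm [22.26 -6.93  0.06] turn 0.0 dist 23.3 | at [0.5012 0.0408 0.2514] head 87.9 q6 6.7 t 10.3833 F [-1.   0.3 -0.5] op 8.51
```

View pics/w7.png

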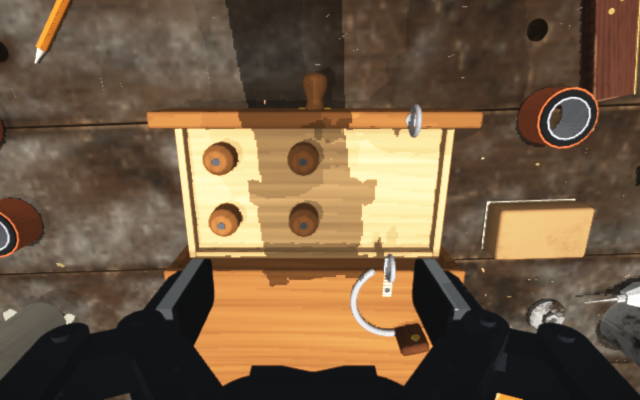

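View pics/t2.png

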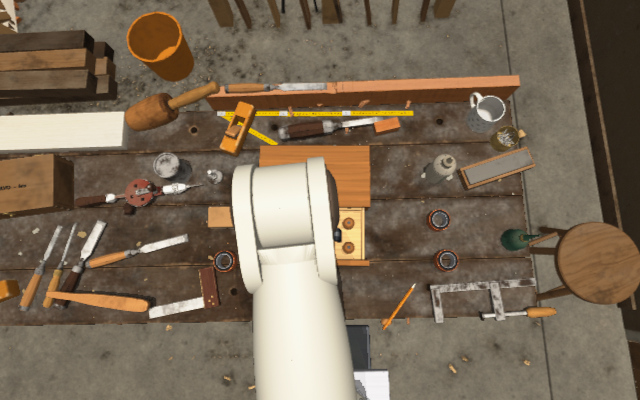

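Measure spindles (tops), block and the drums from these views.

```bash
cat >> h.py <<'E'
def ring(P,c,lo=.033,hi=.046,rad=.05):
    k=(P[...,2]>lo)&(P[...,2]<hi)&(np.hypot(P[...,0]-c[0],P[...,1]-c[1])<rad)
    q=P[k]; r=cv2.minAreaRect((q[:,:2]*1000).astype(np.float32))
    c2,rr=cv2.minEnclosingCircle((q[:,:2]*1000).astype(np.float32)); 
    return len(q),np.round(r[0],1),np.round(r[1],1),np.round(c2,1),round(rr,1),np.median(q[:,2]).round(4)
E
python3 - <<'E'
from h import *
z=np.load('/tmp/w7.npz');d,T=z['d'],z['T'];m=bot.camera_model('wrist');P=cloud(d,m,T)
for n,(u,v) in dict(s1=(218,158),s2=(302,157),s3=(224,220),s4=(302,218)).items():
    w=P[v-22:v+23,u-22:u+23].reshape(-1,3); w=w[(w[:,2]>.042)&(w[:,2]<.05)]
    r=cv2.minEnclosingCircle((w[:,:2]*1000).astype(np.float32)); print(n,len(w),w[:,:2].mean(0).round(4),np.round(r[0],1),round(r[1],1),np.median(w[:,2]))
k=(P[...,2]>.028)&(P[...,2]<.04)&(P[...,1]>.2);k[:190]=0;k[265:]=0
q=P[k];print('block',len(q),cv2.minAreaRect((q[:,:2]*1000).astype(np.float32)))
c=P[118,560];print('dLw',ring(P,[.4627,.3014]))
for n,(u,v) in dict(bayL=(438,190),bayR=(350,190),floor=(390,190)).items(): print(n,P[v,u])
z=np.load('/tmp/t2.npz');m=bot.camera_model('top');P=cloud(z['d'],m,z['T'])
for n,c in dict(dL=(.4627,.3014),dR1=(.575,-.325),dR2=(.449,-.335)).items(): print(n,ring(P,c))
E
```

```text
s1 527 [ 0.493  -0.0596] [493.2 -60.3] 14.3 0.04535116153147928
s2 534 [0.4962 0.0297] [496.8  29.5] 14.3 0.04521423539471328
s3 443 [ 0.5636 -0.062 ] [564.3 -62.4] 13.9 0.045316361691698115
s4 442 [0.5667 0.027 ] [567.6  26.6] 14.3 0.04525835701064454
block 4670 ((593.9850463867188, 300.2695007324219), (105.28125, 62.80896759033203), 89.97486114501953)
dLw (1967, array([463.4, 300.3]), array([61.2, 59.8]), array([463.7, 300.1]), 30.9, np.float64(0.0389))
bayL [0.53945422 0.17970636 0.02415129]
bayR [0.53917628 0.08194801 0.0130687 ]
floor [0.54019877 0.12776507 0.01519146]
dL (210, array([462.8, 302.3]), array([58.7, 57.2]), array([463. , 301.6]), 30.8, np.float64(0.0373))
dR1 (209, array([ 565.3, -324.1]), array([58.7, 58.6]), array([ 566.1, -323.9]), 31.2, np.float64(0.0379))
dR2 (224, array([ 449.9, -336.1]), array([59.4, 59. ]), array([ 449.5, -336.8]), 30.6, np.float64(0.0377))
```

```bash
python3 - <<'E'
from h import *
go(.594,.3003,.14,180)
E
```

```text
shift cm [11.01 -8.38 26.28] turn -92.1 dist 29.7 | at [0.5007 0.0407 0.2502] head 87.9 q6 6.7 t 10.4333 F [-0.6  0.  -0.7] op 8.49
```

Request:
play_rows --rows '[[[1,-1,3],-92.1,8.5],[[3,-2,6],-92.1,8.5],[[5,-3,9],-92.1,8.5],[[7,-4,12],-92.1,8.5],[[9,-5,15],-92.1,8.5],[[11,-6,18],-92.1,8.5],[[11,-7,21],-92.1,8.5],[[11,-8,24],-92.1,8.5],[[11,-8.4,26.3],-92.1,8.5],[[11,-8.4,26.3],-92.1,8.5],[[11,-8.4,26.3],-92.1,8.5],[[11,-8.4,26.3],-92.1,8.5]]'

```text
time: 11.43
ee_pos: [0.5932, 0.3009, 0.1383]
tcp_rot: [34.9, 89.8, -150.8]
wrist_force: [0.9, 0.3, -0.7]
opening: 0.0848
```

Request:
play_rows --rows '[[[0,0,0],-6.2,8.5],[[0,0,0],-6.2,8.5],[[0,0,0],-6.2,8.5]]'

```text
time: 11.68
ee_pos: [0.5936, 0.3003, 0.1392]
tcp_rot: [28.3, 89.9, -151.9]
wrist_force: [0.0, 0.0, 0.1]
opening: 0.0851
```

```bash
python3 - <<'E'
from h import *
go(.594,.3003,.010,180)
p,d,m,T=shot('wrist','w8.png')
P=cloud(d,m,T)
k=(P[...,2]>.028)&(P[...,2]<.04)&(P[...,1]>.2)&(P[...,0]>.55);q=P[k]; print(cv2.minAreaRect((q[:,:2]*1000).astype(np.float32)))
E
```

```text
shift cm [ 1.292e+01 -1.000e-02 -6.000e-02] turn -0.1 dist 12.9 | at [0.5936 0.3003 0.1392] head 179.9 q6 -63.0 t 11.6833 F [0.  0.  0.1] op 8.51
((687.3857421875, 364.1694641113281), (258.4489440917969, 223.5339813232422), 3.1914422512054443)
```

View pics/w8.png

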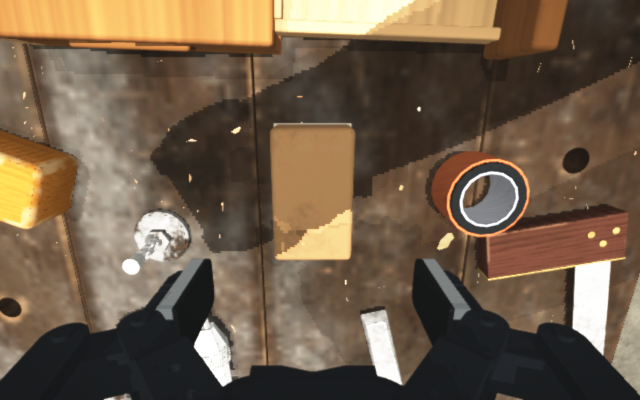

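Request:
play_rows --rows '[[[4,0,-0.1],0,8.5],[[8,0,-0.1],0,8.5],[[11,0,-0.1],0,8.5],[[12.9,0,-0.1],0,8.5],[[12.9,0,-0.1],0,8.5],[[12.9,0,-0.1],0,5.2],[[12.9,0,-0.1],0,5.2],[[12.9,0,-0.1],0,5.2],[[12.9,0,-0.1],0,5.2],[[12.9,0,-0.1],0,5.2],[[9.9,0,-0.1],0,5.2],[[5.9,0,-0.1],0,5.2]]' --squeeze 50

```text
time: 12.73
ee_pos: [0.5934, 0.2997, 0.0789]
tcp_rot: [26.7, 89.6, -153.2]
wrist_force: [0.1, 0.2, -0.4]
opening: 0.0605
```

```bash
python3 - <<'E'
from h import *
go(.5354,.1231,.13,87.9)
E
```

```text
shift cm [-5.03 17.67  5.84] turn 92.1 dist 19.3 | at [0.5934 0.2997 0.0789] head -180.0 q6 -63.2 t 12.7333 F [ 0.1  0.2 -0.4] op 6.05
```

Request:
play_rows --rows '[[[-2.5,1.5,0.5],7,5.2],[[-5,3,1],14,5.2],[[-5,5,1.6],21,5.2],[[-5,7,2.2],28,5.2],[[-5,9,3],35,5.2],[[-5,11,3.6],42,5.2],[[-5,13,4.3],49,5.2],[[-5,15,5],56,5.2],[[-5,16.5,5.5],63,5.2],[[-5,17.3,5.7],70,5.2],[[-5,17.7,5.8],77,5.2],[[-5,17.7,5.8],84,5.2]]'

```text
time: 13.73
ee_pos: [0.5374, 0.1227, 0.1323]
tcp_rot: [-89.8, 89.9, 5.8]
wrist_force: [0.3, 0.4, 0.3]
opening: 0.0611
```

Request:
play_rows --rows '[[[0,0,0],7,5.2],[[0,0,0],8.1,5.2],[[0,0,0],8.1,5.2],[[0,0,0],8.1,5.2]]'

```text
time: 14.07
ee_pos: [0.5375, 0.1237, 0.1316]
tcp_rot: [-76.3, 90.0, 11.9]
wrist_force: [0.3, -0.5, -0.5]
opening: 0.0608
```

```bash
python3 - <<'E'
from h import *
p,d,m,T=shot('wrist','w9.png')
go(.5354,.1231,.0245,87.9)
E
```

```text
shift cm [10.7   0.21 -0.07] turn 0.3 dist 10.7 | at [0.5375 0.1237 0.1315] head 88.2 q6 14.8 t 14.1167 F [-0.5 -0.2 -0. ] op 6.08
```

View pics/w9.png

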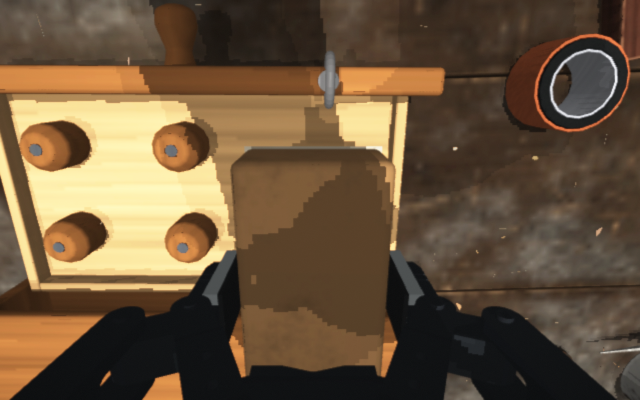

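Request:
play_rows --rows '[[[3,0.2,-0.1],0.3,5.2],[[6,0.2,-0.1],0.3,5.2],[[8,0.2,-0.1],0.3,5.2],[[9.5,0.2,-0.1],0.3,5.2],[[10.4,0.2,-0.1],0.3,5.2],[[10.8,0.2,-0.1],0.3,5.2],[[10.8,0.2,-0.1],0.3,5.2],[[10.8,0.2,-0.1],0.3,5.2]]'

```text
time: 14.78
ee_pos: [0.5379, 0.1225, 0.0266]
tcp_rot: [-91.3, 89.6, -3.5]
wrist_force: [1.6, -4.1, 14.6]
opening: 0.0609
```

```bash
python3 - <<'E'
from h import *
go(.5354,.1231,.0245,87.9)
E
```

```text
shift cm [0.21 0.25 0.05] turn -0.1 dist 0.3 | at [0.5379 0.1225 0.0266] head 87.8 q6 15.1 t 14.7833 F [ 1.6 -4.1 14.6] op 6.09
```

Request:
play_rows --rows '[[[-0.2,0,0],0,7],[[-0.2,0,0],0,7],[[-0.2,0,0],0,7],[[-2,0,0],0,7],[[-5,0,0],0,7],[[-9,0,0],0,8.5],[[-13,0,0],0,8.5],[[-17,0,0],0,8.5],[[-21,0,0],0,8.5],[[-21,0,0],0,8.5]]'

```text
time: 15.62
ee_pos: [0.537, 0.1232, 0.2414]
tcp_rot: [-74.3, 89.4, 13.4]
wrist_force: [1.4, 0.3, 0.8]
opening: 0.0851
```

```bash
python3 - <<'E'
from h import *
p,d,m,T=shot('wrist','w10.png');P=cloud(d,m,T)
k=(P[...,2]>.04)&(P[...,2]<.053)&(P[...,1]>.07)&(P[...,1]<.18)&(P[...,0]>.46)&(P[...,0]<.605);q=P[k];print(len(q),cv2.minAreaRect((q[:,:2]*1000).astype(np.float32)),np.median(q[:,2]))
print(ring(P,[.4634,.3003]))
go(.4634,.3003,.13,87.9)
E
```

```text
6236 ((538.5092163085938, 121.52639770507812), (62.09764862060547, 103.47999572753906), 87.83956909179688) 0.047646232926319365
(2173, array([463.5, 299.9]), array([60.3, 60.7]), array([463.8, 300.4]), 31.0, np.float64(0.039))
shift cm [10.75  8.11 17.39] turn -0.2 dist 22.0 | at [0.5368 0.1231 0.2377] head 87.7 q6 15.2 t 15.6667 F [ 0.5 -0.5 -0.5] op 8.48
```

View pics/w10.png

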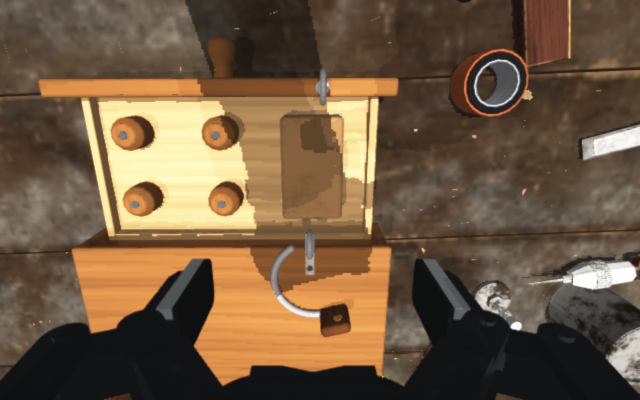

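```bash
python3 - <<'E'
from h import *
go(.4635,.3001,.12,45)
E
```

```text
shift cm [11.75  8.11 17.37] turn 42.7 dist 22.5 | at [0.5368 0.1231 0.2377] head 87.7 q6 15.2 t 15.6667 F [ 0.5 -0.5 -0.5] op 8.48
```

Request:
play_rows --rows '[[[2,1.5,3],7,8.5],[[4,3,6],14,8.5],[[6,4.5,9],21,8.5],[[8,6,12],28,8.5],[[10,7,15],35,8.5],[[11,8,17],42.7,8.5],[[11.7,8.1,17.4],42.7,8.5],[[11.7,8.1,17.4],42.7,8.5],[[11.7,8.1,17.4],42.7,8.5]]'

```text
time: 16.42
ee_pos: [0.4612, 0.2993, 0.1155]
tcp_rot: [178.0, 89.9, -136.9]
wrist_force: [0.1, 0.6, 1.1]
opening: 0.0851
```

```bash
python3 - <<'E'
from h import *
p,d,m,T=shot('wrist','w11.png');P=cloud(d,m,T)
print(ring(P,[.4634,.3003]))
go(.4635,.3001,.012,45)
E
```

```text
(3703, array([463.8, 300.9]), array([60.3, 60.6]), array([464. , 300.8]), 30.8, np.float64(0.0391))
shift cm [10.43 -0.05  0.19] turn 0.1 dist 10.4 | at [0.4618 0.2991 0.1163] head 45.1 q6 77.8 t 16.4667 F [-0.1 -0.4  0.9] op 8.5
```

View pics/w11.png

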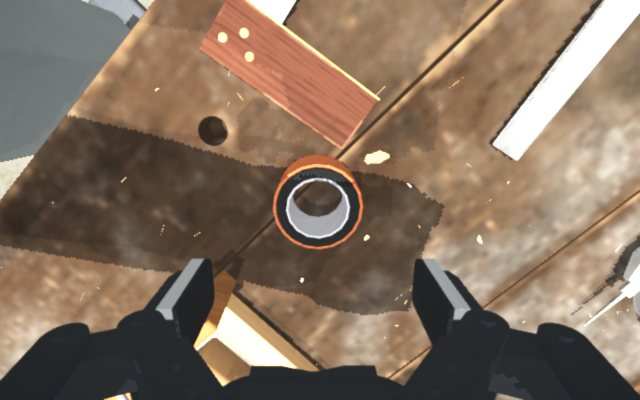

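Request:
play_rows --rows '[[[4,0,0.2],0,8.5],[[8,0,0.3],0,8.5],[[10.4,0,0.3],0,8.5],[[10.4,0,0.3],0,8.5],[[10.4,0,0.3],0,5.2],[[10.4,0,0.3],0,5.2],[[10.4,0,0.3],0,5.2],[[10.4,0,0.3],0,5.2],[[8,0,0.3],0,5.2],[[4,0,0.3],0,5.2],[[1,0,0.3],0,5.2],[[1,0,0.3],0,5.2]]' --squeeze 45

```text
time: 17.47
ee_pos: [0.4664, 0.3037, 0.1146]
tcp_rot: [-11.8, 89.4, 33.2]
wrist_force: [0.8, -0.2, -0.9]
opening: 0.0579
```

```bash
python3 - <<'E'
from h import *
go(.4965,.0296,.11,87.9)
E
```

```text
shift cm [  0.32 -21.52 -17.24] turn -42.9 dist 27.6 | at [0.4664 0.3037 0.1146] head 45.0 q6 78.1 t 17.4667 F [ 0.8 -0.2 -0.9] op 5.79
```

```bash
python3 - <<'E'
from h import *
go(.5672,.0268,.14,87.9)
E
```

```text
shift cm [ -2.61 -26.72 -12.41] turn -42.9 dist 29.6 | at [0.4664 0.3037 0.1146] head 45.0 q6 78.1 t 17.4667 F [ 0.8 -0.2 -0.9] op 5.79
```

Request:
play_rows --rows '[[[-2,-1.5,-0.7],-5,5.2],[[-2.6,-4,-2],-10,5.2],[[-2.6,-7,-3.5],-16,5.2],[[-2.6,-10,-5],-22,5.2],[[-2.6,-13,-6.5],-28,5.2],[[-2.6,-16,-7.8],-34,5.2],[[-2.6,-19,-9],-39,5.2],[[-2.6,-22,-10.2],-42.9,5.2],[[-2.6,-24.5,-11.4],-42.9,5.2],[[-2.6,-26.2,-12.2],-42.9,5.2],[[-2.6,-26.7,-12.4],-42.9,5.2],[[-2.6,-26.7,-12.4],-42.9,5.2]]'

```text
time: 18.47
ee_pos: [0.5651, 0.0243, 0.1328]
tcp_rot: [-86.4, 89.9, 1.3]
wrist_force: [0.7, 0.1, -1.2]
opening: 0.0575
```

```bash
python3 - <<'E'
from h import *
p,d,m,T=shot('wrist','w12.png');P=cloud(d,m,T)
go(.5672,.0268,.07,87.9)
print(ring(P,[.567,.027],.13,.19,.06))
E
```

```text
shift cm [ 6.27 -0.24  0.16] turn -0.1 dist 6.3 | at [0.5647 0.0253 0.1327] head 87.8 q6 4.8 t 18.5167 F [ 0.  -0.4 -1.1] op 5.76
(23578, array([563.2,  28. ]), array([ 61.5, 112.1]), array([564.3,  26.6]), 58.9, np.float64(0.1566))
```

View pics/w12.png

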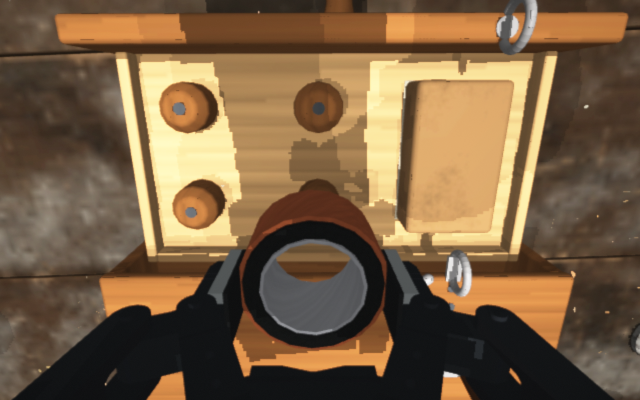

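```bash
cat >> h.py <<'E'
def held(p,d,m,T,u0=235,u1=395):
    """circle fit to the outer edge of the held drum's bright inner ring (top plane)"""
    P=cloud(d,m,T); k=np.zeros(d.shape,bool); k[190:370,u0:u1]=1
    q=P[k&np.isfinite(P[...,2])]; zt=np.percentile(q[:,2][q[:,2]>np.nanmax(q[:,2])-.03],90)
    o=bot.get_obs()['ee_pos']; zt=o[2]-.012+.040
    g=(p.max(2)>150)&(p.max(2).astype(int)-p.min(2)<60)&k&(abs(P[...,2]-zt)<.004)
    v,u=np.where(g); e=cv2.fitEllipse(cv2.convexHull(np.stack([u,v],1).astype(np.int32)))
    ray=T[:3,:3]@np.array([(e[0][0]-m['cx'])/m['fx'],(e[0][1]-m['cy'])/m['fy'],1]); s=(zt-T[2,3])/ray[2]
    X=T[:3,3]+s*ray; print('ellipse',np.round(e[0],1),np.round(e[1],1),'n',len(u),'rad mm',e[1][1]/2*s/m['fx']*1000,'centre',X.round(4),'off tcp',(X-o).round(4))
E
python3 - <<'E'
from h import *
p,d,m,T=shot('wrist'); held(p,d,m,T)
E
```

```text
Traceback (most recent call last):
  File "h.py", line 44, in held
    v,u=np.where(g); e=cv2.fitEllipse(cv2.convexHull(np.stack([u,v],1).astype(np.int32)))
                       ~~~~~~~~~~~~~~^^^^^^^^^^^^^^^^^^^^^^^^^^^^^^^^^^^^^^^^^^^^^^^^^^^^
cv2.error: OpenCV(4.12.0) /io/opencv/modules/imgproc/src/shapedescr.cpp:361: error: (-201:Incorrect size of input array) There should be at least 5 points to fit the ellipse in function 'fitEllipseNoDirect'
```

```bash
python3 - <<'E'
from h import *
p,d,m,T=shot('wrist'); P=cloud(d,m,T); print(bot.get_obs()['ee_pos'])
for v in range(200,370,6): print(v,P[v,315].round(4),p[v,315])
for u in range(235,400,8): print(u,P[290,u].round(4),p[290,u])
E
```

```text
[0.56439236 0.02634892 0.13253206]
200 [0.534  0.0273 0.1358] [27 45 88]
206 [0.5339 0.0272 0.144 ] [27 45 86]
212 [0.5342 0.0272 0.1504] [28 45 89]
218 [0.5348 0.0271 0.1554] [ 32  52 103]
224 [0.5369 0.0271 0.156 ] [17 17 16]
230 [0.5389 0.027  0.157 ] [17 18 16]
236 [0.542  0.0269 0.1556] [16 17 16]
242 [0.5443 0.0268 0.1558] [111 108 107]
248 [0.6129 0.0253 0.0174] [ 53  82 107]
254 [0.6139 0.0253 0.0264] [ 61  94 124]
260 [0.6183 0.0251 0.028 ] [ 65 103 135]
266 [0.6344 0.0247 0.0082] [31 56 91]
272 [0.6402 0.0245 0.0081] [30 56 89]
278 [0.6108 0.0251 0.0685] [ 36  67 106]
284 [0.5838 0.0257 0.1205] [95 92 91]
290 [0.5839 0.0256 0.1259] [92 89 88]
296 [0.5848 0.0256 0.1298] [91 89 88]
302 [0.584  0.0256 0.1358] [92 89 88]
308 [0.5843 0.0255 0.1402] [91 89 88]
314 [0.5846 0.0255 0.1441] [93 90 89]
320 [0.5839 0.0255 0.1492] [91 88 87]
326 [0.5848 0.0254 0.1521] [93 90 89]
332 [0.5842 0.0254 0.1566] [137 133 131]
338 [0.5871 0.0253 0.1567] [20 20 20]
344 [0.5899 0.0252 0.1569] [20 20 19]
350 [0.6688 0.0231 0.0698] [ 46  88 143]
356 [0.6734 0.0229 0.0707] [ 79 151 227]
362 [0.6798 
[... 176 characters left out ...]
 ] [21 22 21]
259 [0.5641 0.004  0.1561] [83 80 80]
267 [0.5687 0.0059 0.1489] [87 85 84]
275 [0.5737 0.0081 0.141 ] [88 86 85]
283 [0.5781 0.0108 0.1342] [90 87 86]
291 [0.581  0.0141 0.1299] [90 88 86]
299 [0.5824 0.0178 0.1279] [92 89 88]
307 [0.5842 0.0216 0.1251] [94 91 90]
315 [0.5839 0.0256 0.1259] [92 89 88]
323 [0.5828 0.0296 0.1279] [92 89 88]
331 [0.5819 0.0334 0.1295] [91 88 87]
339 [0.5798 0.0371 0.133 ] [91 88 87]
347 [0.5766 0.0404 0.1383] [92 88 87]
355 [0.5726 0.0432 0.1449] [89 86 85]
363 [0.5656 0.0451 0.156 ] [100  97  96]
371 [0.5658 0.0483 0.1559] [16 16 16]
379 [0.5653 0.0512 0.1569] [16 15 15]
387 [0.564  0.0539 0.1591] [15 15 15]
395 [0.5577 0.0545 0.169 ] [16 15 15]
```

```bash
python3 - <<'E'
from h import *
go(.5674,.0283,.030,87.9)
E
```

```text
shift cm [10.25 -0.29  0.2 ] turn 0.0 dist 10.3 | at [0.5644 0.0263 0.1325] head 87.9 q6 4.8 t 18.6167 F [-0.5  0.2 -1.2] op 5.73
```

Request:
play_rows --rows '[[[2.5,-0.3,0.2],0,5.2],[[5,-0.3,0.2],0,5.2],[[6.5,-0.3,0.2],0,5.2],[[7.5,-0.3,0.2],0,5.2],[[8.3,-0.3,0.2],0,5.2],[[9,-0.3,0.2],0,5.2],[[9.6,-0.3,0.2],0,5.2],[[9.9,-0.3,0.2],0,5.2],[[10.2,-0.3,0.2],0,5.2],[[10.3,-0.3,0.2],0,5.2],[[10.3,-0.3,0.2],0,5.2]]'

```text
time: 19.53
ee_pos: [0.5679, 0.0273, 0.0297]
tcp_rot: [-72.4, 90.0, 15.4]
wrist_force: [1.1, -0.3, -0.5]
opening: 0.0579
```

Request:
play_rows --rows '[[[0.15,0,0],0,5.2],[[0.3,0,0],0,5.2],[[0.3,0,0],0,5.2]]'

```text
time: 19.78
ee_pos: [0.5695, 0.0273, 0.0293]
tcp_rot: [-86.1, 89.7, 1.8]
wrist_force: [-0.3, -0.7, 15.4]
opening: 0.0581
```

Request:
play_rows --rows '[[[-0.2,0,0],0,7],[[-0.2,0,0],0,7],[[-0.2,0,0],0,7],[[-3,0,0],0,7],[[-7,0,0],0,7],[[-11,0,0],0,8.5],[[-15,0,0],0,8.5],[[-19,0,0],0,8.5],[[-21,0,0],0,8.5],[[-21,0,0],0,8.5]]'

```text
time: 20.62
ee_pos: [0.5689, 0.0273, 0.2416]
tcp_rot: [-85.6, 89.6, 2.2]
wrist_force: [1.3, -0.3, -1.3]
opening: 0.0853
```

```bash
python3 - <<'E'
from h import *
p,d,m,T=shot('wrist','w13.png');P=cloud(d,m,T)
print(ring(P,[.567,.027],.049,.06,.04))
p,d,m,T=shot('top','t3.png');P=cloud(d,m,T)
for n,c in dict(dR1=(.566,-.324),dR2=(.4495,-.337)).items(): print(n,ring(P,c))
go(.4495,-.337,.12,135)
go(.4495,-.337,.12,45)
E
```

```text
(1712, array([568.8,  26.3]), array([60.2, 60.4]), array([568.9,  26.2]), 30.5, np.float64(0.0531))
dR1 (203, array([ 566.8, -324.4]), array([58.4, 58.7]), array([ 566.9, -323.7]), 30.9, np.float64(0.0381))
dR2 (227, array([ 449.4, -335.3]), array([58.7, 59. ]), array([ 449.3, -336.6]), 30.8, np.float64(0.0378))
shift cm [ 11.64  10.49 -36.85] turn -47.1 dist 40.0 | at [0.568  0.0273 0.2365] head 87.9 q6 4.9 t 20.7167 F [-0.1 -0.6 -0.8] op 8.52
shift cm [ 11.64  10.49 -36.85] turn 42.9 dist 40.0 | at [0.568  0.0273 0.2365] head 87.9 q6 4.9 t 20.7167 F [-0.1 -0.6 -0.8] op 8.52
```

View pics/w13.png

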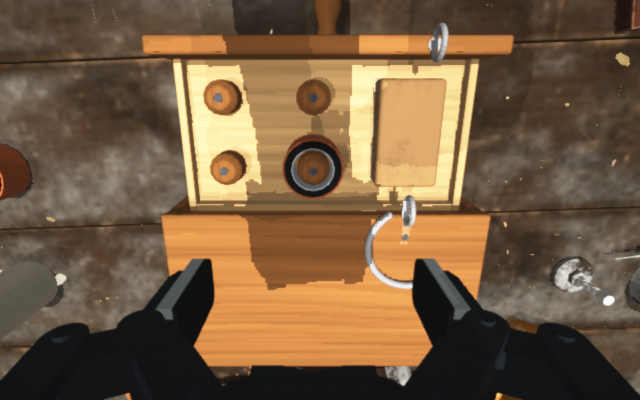

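View pics/t3.png

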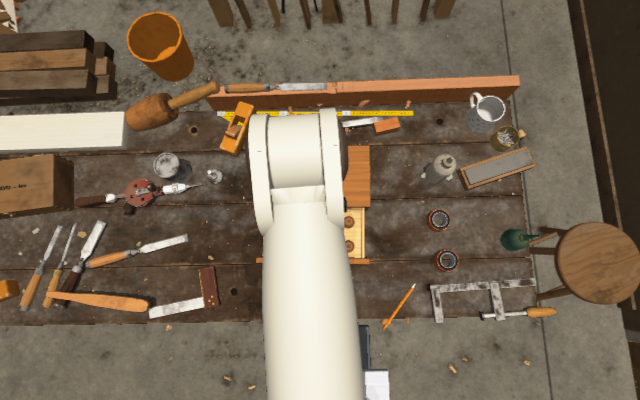

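Request:
play_rows --rows '[[[0,1,-3.5],0,8.5],[[0,2,-7.4],0,8.5],[[0,3,-11],0,8.5],[[1,4,-15],0,8.5],[[3,5,-18.5],0,8.5],[[5,6.2,-22],0,8.5],[[7,7.2,-25.5],0,8.5],[[9,8.2,-29],0,8.5],[[10.5,9.2,-32.5],0,8.5],[[11.6,10,-35.5],0,8.5],[[11.6,10.5,-36.8],0,8.5],[[11.6,10.5,-36.8],0,8.5]]'

```text
time: 21.72
ee_pos: [0.4468, -0.3381, 0.1178]
tcp_rot: [60.8, 89.8, 148.5]
wrist_force: [-0.5, -0.9, 0.1]
opening: 0.0849
```

```bash
python3 - <<'E'
from h import *
p,d,m,T=shot('wrist','w14.png');P=cloud(d,m,T)
r=ring(P,[.449,-.336]);print(r)
go(r[1][0]/1000,r[1][1]/1000,.012,87.9)
E
```

```text
(3600, array([ 450.6, -338.1]), array([60.1, 60.6]), array([ 450.8, -338.7]), 30.8, np.float64(0.0391))
shift cm [10.68 -0.3  -0.13] turn -0.2 dist 10.7 | at [ 0.4479 -0.3369  0.1188] head 87.7 q6 -34.7 t 21.7667 F [0.4 0.2 0.2] op 8.48
```

View pics/w14.png

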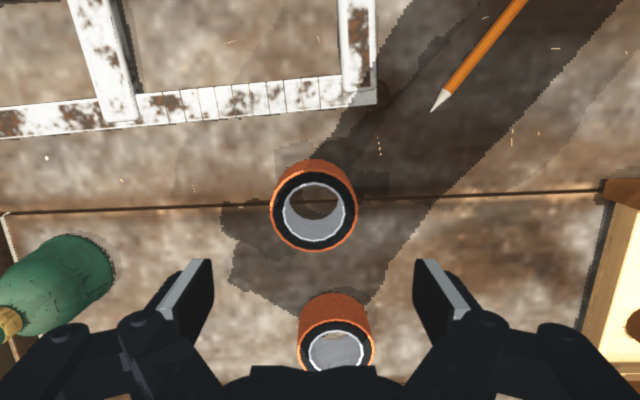

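Request:
play_rows --rows '[[[4,-0.3,-0.1],0,8.5],[[8,-0.3,-0.1],0,8.5],[[10.7,-0.3,-0.1],0,8.5],[[10.7,-0.3,-0.1],0,8.5],[[10.7,-0.3,-0.1],0,5.2],[[10.7,-0.3,-0.1],0,5.2],[[10.7,-0.3,-0.1],0,5.2],[[10.7,-0.3,-0.1],0,5.2],[[8,-0.3,-0.1],0,5.2],[[4,-0.3,-0.1],0,5.2],[[0,-0.3,-0.1],0,5.2],[[-1,-0.3,-0.1],0,5.2]]'

```text
time: 22.77
ee_pos: [0.454, -0.3391, 0.1384]
tcp_rot: [-124.9, 89.4, -37.0]
wrist_force: [0.9, -1.0, -0.2]
opening: 0.0576
```

```bash
python3 - <<'E'
from h import *
go(.564,-.0622,.14,87.9)
go(.4931,-.060,.14,87.9)
E
```

```text
shift cm [-0.23 -9.97 28.08] turn -0.0 dist 29.8 | at [ 0.454  -0.3391  0.1384] head 87.9 q6 -34.6 t 22.7667 F [ 0.9 -1.  -0.2] op 5.76
shift cm [-0.29 -2.87 28.03] turn -0.0 dist 28.2 | at [ 0.454  -0.3391  0.1384] head 87.9 q6 -34.6 t 22.7667 F [ 0.9 -1.  -0.2] op 5.76
```

Request:
play_rows --rows '[[[-0.2,-0.5,1],0,5.2],[[-0.2,-1.5,4],0,5.2],[[-0.2,-2.5,7.3],0,5.2],[[-0.2,-3.7,10.6],0,5.2],[[-0.2,-4.9,13.9],0,5.2],[[-0.2,-6.1,17.2],0,5.2],[[-0.2,-7.3,20.5],0,5.2],[[-0.2,-8.5,23.8],0,5.2],[[-0.2,-9.4,26.4],0,5.2],[[-0.2,-9.9,27.7],0,5.2],[[-0.2,-10,28.1],0,5.2],[[-0.2,-10,28.1],0,5.2]]'

```text
time: 23.77
ee_pos: [0.5623, -0.0597, 0.1317]
tcp_rot: [95.8, 89.9, -176.2]
wrist_force: [-0.4, 0.7, -1.5]
opening: 0.0576
```

```bash
cat >> h.py <<'E'
def held(fn=None):
    p,d,m,T=shot('wrist',fn); P=cloud(d,m,T); o=bot.get_obs()['ee_pos']
    x=P[225:360,300:330]; k=abs(x[...,2]-(o[2]+.024))<.006; q=x[k]  # top annulus along the symmetric column
    y=P[285:296,235:400]; k2=abs(y[...,2]-(o[2]+.024))<.004; w=y[k2]
    print('x',q[:,0].min(),q[:,0].max(),'c',(q[:,0].min()+q[:,0].max())/2,'| y',w[:,1].min(),w[:,1].max(),'c',(w[:,1].min()+w[:,1].max())/2,'ztop',np.median(q[:,2]),'tcp',o.round(4))
E
python3 - <<'E'
from h import *
held('w15.png')
go(.564,-.0622,.03,87.9)
E
```

```text
x 0.5345664050431403 0.5907141857470446 c 0.5626402953950924 | y -0.08970030227008621 -0.03145640061033312 c -0.06057835144020966 ztop 0.1544770763012569 tcp [ 0.5621 -0.0607  0.1319]
shift cm [10.19 -0.21 -0.14] turn -0.0 dist 10.2 | at [ 0.5621 -0.0607  0.1319] head 87.9 q6 -4.0 t 23.8167 F [-0.2 -0.6 -1.8] op 5.77
```

View pics/w15.png

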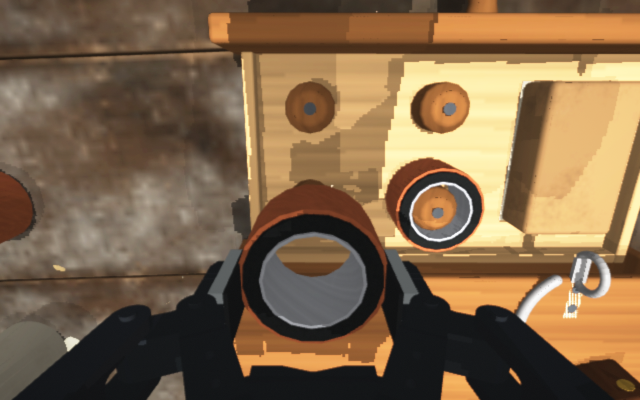

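Request:
play_rows --rows '[[[2.5,-0.2,-0.15],0,5.2],[[5,-0.2,-0.15],0,5.2],[[6.5,-0.2,-0.15],0,5.2],[[7.5,-0.2,-0.15],0,5.2],[[8.3,-0.2,-0.15],0,5.2],[[9,-0.2,-0.15],0,5.2],[[9.6,-0.2,-0.15],0,5.2],[[9.9,-0.2,-0.15],0,5.2],[[10.2,-0.2,-0.15],0,5.2],[[10.4,-0.2,-0.15],0,5.2],[[10.4,-0.2,-0.15],0,5.2]]'

```text
time: 24.73
ee_pos: [0.5655, -0.0623, 0.0303]
tcp_rot: [-98.3, 89.8, -10.4]
wrist_force: [0.7, -1.7, 7.2]
opening: 0.0575
```

Contact with the floor at the expected height; release.

Request:
play_rows --rows '[[[-0.1,0,0],0,7],[[-0.1,0,0],0,7],[[-0.1,0,0],0,7],[[-3,0,0],0,7],[[-7,0,0],0,7],[[-11,0,0],0,8.5],[[-15,0,0],0,8.5],[[-19,0,0],0,8.5],[[-21,0,0],0,8.5],[[-21,0,0],0,8.5]]'

```text
time: 25.57
ee_pos: [0.5656, -0.0622, 0.2438]
tcp_rot: [-93.9, 89.6, -6.0]
wrist_force: [1.3, -0.4, 0.1]
opening: 0.0849
```

```bash
python3 - <<'E'
from h import *
p,d,m,T=shot('wrist','w16.png');P=cloud(d,m,T)
print(ring(P,[.567,.027],.049,.06,.04),ring(P,[.564,-.062],.049,.06,.04))
p,d,m,T=shot('top','t4.png');P=cloud(d,m,T)
print(ring(P,(.566,-.324)))
go(.567,-.324,.12,87.9)
E
```

```text
(1736, array([565.7,  26. ]), array([60.1, 60.6]), array([566. ,  26.3]), 30.6, np.float64(0.053)) (1705, array([562.3, -63.2]), array([60.7, 59.7]), array([562.6, -63.2]), 30.6, np.float64(0.0531))
(209, array([ 565.1, -324.2]), array([58.8, 58.2]), array([ 566.7, -324.6]), 31.0, np.float64(0.0377))
shift cm [ 11.88  -1.19 -26.16] turn -0.0 dist 28.8 | at [ 0.5647 -0.0621  0.2388] head 87.9 q6 -4.1 t 25.6667 F [ 0.1 -0.2 -0.4] op 8.53
```

View pics/w16.png

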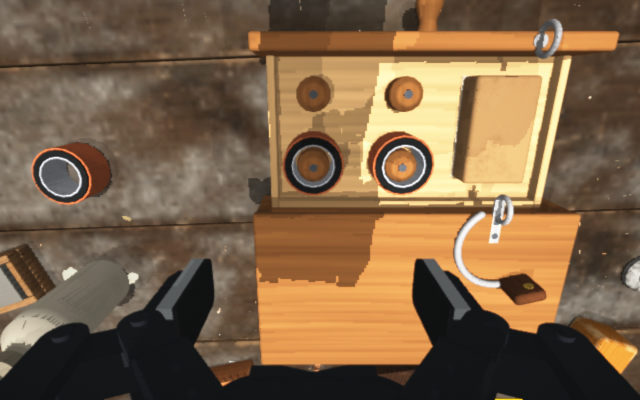

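Request:
play_rows --rows '[[[0,0,-3.5],0,8.5],[[0,-0.2,-7.4],0,8.5],[[1,-0.5,-11],0,8.5],[[3,-0.8,-14.5],0,8.5],[[5.5,-1,-18],0,8.5],[[8,-1.2,-21],0,8.5],[[10,-1.2,-24],0,8.5],[[11.9,-1.2,-26.2],0,8.5],[[11.9,-1.2,-26.2],0,8.5],[[11.9,-1.2,-26.2],0,8.5],[[11.9,-1.2,-26.2],0,8.5]]'

```text
time: 26.58
ee_pos: [0.5662, -0.3237, 0.1187]
tcp_rot: [52.4, 89.9, 140.3]
wrist_force: [-0.0, 1.8, 0.1]
opening: 0.0848
```

```bash
python3 - <<'E'
from h import *
p,d,m,T=shot('wrist','w17.png');P=cloud(d,m,T)
r=ring(P,[.566,-.325]);print(r)
go(r[1][0]/1000,r[1][1]/1000,.012,87.9)
E
```

```text
(3603, array([ 567.1, -326. ]), array([60.1, 60.7]), array([ 567.4, -325.9]), 30.8, np.float64(0.0391))
shift cm [10.76 -0.04 -0.25] turn 0.0 dist 10.8 | at [ 0.5667 -0.3235  0.1196] head 87.9 q6 -27.6 t 26.6333 F [ 0.1  0.8 -0.5] op 8.51
```

View pics/w17.png

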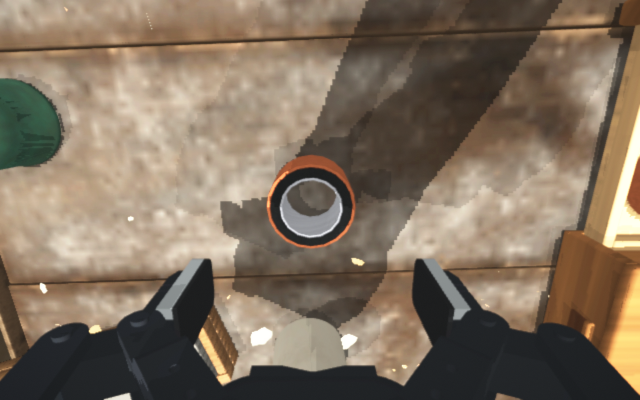

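```bash
python3 - <<'E'
from h import *
m=bot.camera_model('top')
z=np.load('/tmp/top0.npz');P=cloud(z['d'],m,z['T'])
q=P[140:190,410:470].reshape(-1,3);q=q[(q[:,2]>.05)&(q[:,2]<.25)]
for a,b in((.05,.1),(.1,.14),(.14,.2)):
    k=q[(q[:,2]>a)&(q[:,2]<b)]; print(a,len(k),k.min(0),k.max(0))
E
```

```text
0.05 120 [ 0.67908472 -0.34486403  0.05026084] [ 0.73359173 -0.29892116  0.09930719]
0.1 318 [ 0.678425   -0.35695133  0.10009033] [ 0.73768995 -0.29841109  0.13990595]
0.14 126 [ 0.6936842  -0.34265456  0.14030806] [ 0.72228867 -0.31320808  0.19575079]
```

Request:
play_rows --rows '[[[4,0,-0.2],0,8.5],[[8,0,-0.2],0,8.5],[[10.7,0,-0.2],0,8.5],[[10.7,0,-0.2],0,8.5],[[10.7,0,-0.2],0,5.2],[[10.7,0,-0.2],0,5.2],[[10.7,0,-0.2],0,5.2],[[10.7,0,-0.2],0,5.2],[[8,0,-0.2],0,5.2],[[4,0,-0.2],0,5.2],[[0,0,-0.2],0,5.2],[[-1,0,-0.2],0,5.2]]'

```text
time: 27.63
ee_pos: [0.5687, -0.3276, 0.1387]
tcp_rot: [-117.5, 89.4, -29.7]
wrist_force: [0.1, -0.5, 0.5]
opening: 0.0544
```

```bash
python3 - <<'E'
from h import *
go(.4931,-.060,.135,87.9)
E
```

```text
shift cm [ 0.15  8.55 26.46] turn -0.0 dist 27.8 | at [ 0.5687 -0.3276  0.1387] head 87.9 q6 -27.8 t 27.6333 F [ 0.1 -0.5  0.5] op 5.44
```

```bash
python3 - <<'E'
from h import *
held('w18.png')
E
```

```text
x 0.5407329429469926 0.5987198701018764 c 0.5697264065244345 | y -0.35599893434995195 -0.3004507127432303 c -0.3282248235465911 ztop 0.16165294490206705 tcp [ 0.569  -0.3277  0.1382]
```

View pics/w18.png

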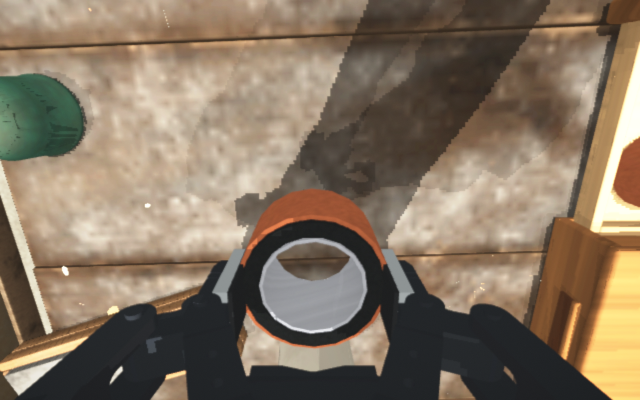

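Held well, softer drum. Carry to spindle 1.

Request:
play_rows --rows '[[[0,0.3,1],0,5],[[0,1.2,4],0,5],[[0,2.2,7.2],0,5],[[0,3.2,10.4],0,5],[[0,4.3,13.6],0,5],[[0,5.3,16.8],0,5],[[0,6.4,20],0,5],[[0,7.4,23],0,5],[[0,8.2,25.3],0,5],[[0,8.5,26.3],0,5],[[0,8.5,26.5],0,5],[[0,8.5,26.5],0,5]]'

```text
time: 28.68
ee_pos: [0.4912, -0.058, 0.1288]
tcp_rot: [111.7, 90.0, -160.4]
wrist_force: [0.0, 0.5, -1.1]
opening: 0.055
```

```bash
python3 - <<'E'
from h import *
held('w19.png')
go(.4931,-.060,.03,87.9)
E
```

```text
x 0.463542222489947 0.5215704678886987 c 0.4925563451893228 | y -0.08650099598362415 -0.030897812572863257 c -0.0586994042782437 ztop 0.15181165621065273 tcp [ 0.4914 -0.0587  0.1288]
shift cm [ 9.88 -0.17 -0.13] turn -0.0 dist 9.9 | at [ 0.4914 -0.0587  0.1288] head 87.9 q6 -4.7 t 28.7333 F [ 1.   0.2 -1.3] op 5.5
```

View pics/w19.png

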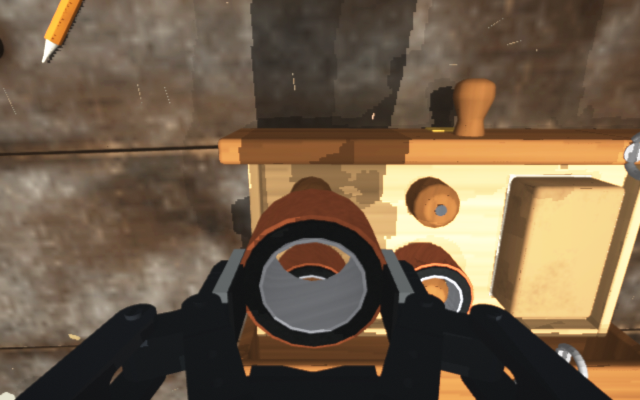

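Request:
play_rows --rows '[[[2.5,-0.05,-0.15],0,5],[[5,-0.05,-0.15],0,5],[[6.5,-0.05,-0.15],0,5],[[7.3,-0.05,-0.15],0,5],[[8,-0.05,-0.15],0,5],[[8.7,-0.05,-0.15],0,5],[[9.3,-0.05,-0.15],0,5],[[9.6,-0.05,-0.15],0,5],[[9.9,-0.05,-0.15],0,5],[[10.1,-0.05,-0.15],0,5],[[10.1,-0.05,-0.15],0,5]]'

```text
time: 29.65
ee_pos: [0.4932, -0.06, 0.0301]
tcp_rot: [-94.5, 89.8, -6.6]
wrist_force: [0.1, 0.5, 7.6]
opening: 0.0548
```

Request:
play_rows --rows '[[[-0.1,0,0],0,7],[[-0.1,0,0],0,7],[[-0.1,0,0],0,7],[[-3,0,0],0,7],[[-7,0,0],0,7],[[-11,0,2],0,8.5],[[-15,0,4],0,8.5],[[-19,0,6],0,8.5],[[-21,0,8],0,8.5],[[-21,0,8],0,8.5],[[-21,0,8],0,8.5]]'

```text
time: 30.57
ee_pos: [0.4956, 0.0209, 0.2397]
tcp_rot: [-87.2, 89.8, 0.8]
wrist_force: [0.5, -0.3, -0.8]
opening: 0.0847
```

```bash
python3 - <<'E'
from h import *
p,d,m,T=shot('wrist','w20.png');P=cloud(d,m,T)
for c in([.567,.027],[.564,-.062],[.493,-.06]): print(ring(P,c,.049,.06,.04))
p,d,m,T=shot('side','s2.png')
k=P[75:140,290:360].reshape(-1,3)
go(.4219,.0452,.13,87.9)
E
```

```text
(1495, array([566.6,  26.3]), array([60.3, 60.2]), array([566.5,  26.5]), 30.7, np.float64(0.053))
(1500, array([563.3, -62.8]), array([59.8, 60.8]), array([563.4, -62.8]), 30.6, np.float64(0.053))
(1758, array([492.4, -60.7]), array([60.4, 60.2]), array([497.5, -61.3]), 35.4, np.float64(0.0531))
shift cm [10.73  7.34  2.27] turn -0.0 dist 13.2 | at [0.4946 0.0199 0.2372] head 87.9 q6 4.4 t 30.6667 F [ 0.5 -0.5 -0.4] op 8.47
```

View pics/w20.png

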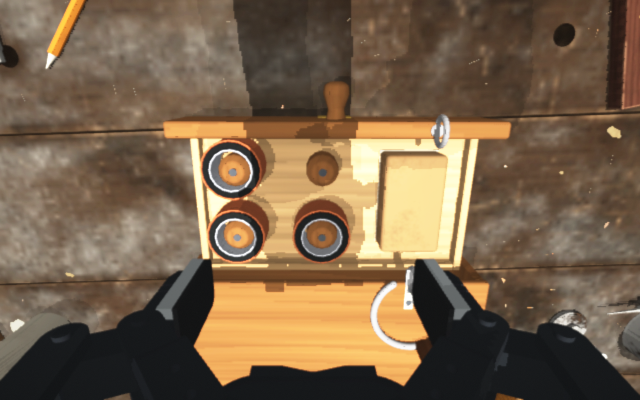

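View pics/s2.png

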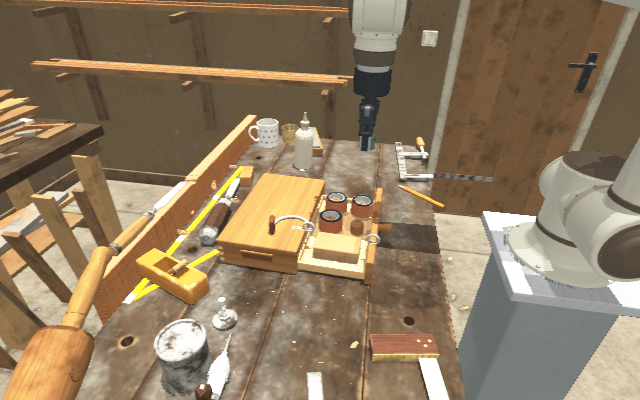

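Request:
play_rows --rows '[[[0,2.5,0.8],0,4.5],[[2,5,1.6],0,4.5],[[5,7.3,2.3],0,4.5],[[8,7.3,2.3],0,4.5],[[10.7,7.3,2.3],0,4.5],[[10.7,7.3,2.3],0,4.5],[[10.7,7.3,2.3],0,4.5],[[10.7,7.3,2.3],0,4.5]]'

```text
time: 31.33
ee_pos: [0.423, 0.0453, 0.1321]
tcp_rot: [-94.8, 90.0, -7.0]
wrist_force: [0.3, 0.6, 0.3]
opening: 0.045
```

```bash
python3 - <<'E'
from h import *
go(.4219,.0446,.030,87.9)
p,d,m,T=shot('wrist','w21.png');P=cloud(d,m,T)
k=(P[...,2]>.045)&(P[...,2]<.062)&(P[...,0]<.432)&(P[...,0]>.39)&(abs(P[...,1]-.045)<.04);q=P[k];print(len(q),q.min(0),q.max(0))
E
```

```text
shift cm [10.21  0.11 -0.08] turn -0.1 dist 10.2 | at [0.423  0.0453 0.1321] head 87.8 q6 8.3 t 31.3333 F [0.3 0.6 0.3] op 4.5
917 [0.4125636  0.03217452 0.04515026] [0.43199816 0.05665754 0.05963018]
```

View pics/w21.png

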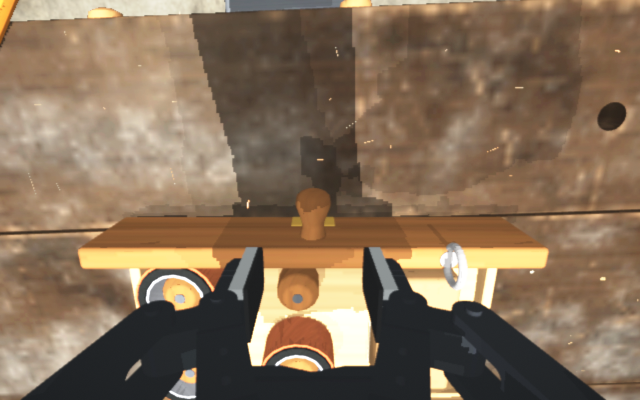

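Request:
play_rows --rows '[[[4,0.1,-0.1],0,4.5],[[8,0.1,-0.1],0,4.5],[[10.2,0.1,-0.1],0,4.5],[[10.2,0.1,-0.1],0,4.5],[[10.2,0.1,-0.1],0,1.8],[[10.2,0.1,-0.1],0,1.8],[[10.2,0.1,-0.1],0,1.8],[[10.2,0.1,-0.1],0,1.8]]'

```text
time: 32.05
ee_pos: [0.4233, 0.0452, 0.0317]
tcp_rot: [-70.9, 89.8, 17.0]
wrist_force: [-1.9, 3.6, 8.2]
opening: 0.0234
```

Request:
play_rows --rows '[[[0,-0.5,0],0,1.8],[[0,-1.5,0],0,1.8],[[0,-3,0],0,1.8],[[0,-4.7,0],0,1.8],[[0,-6.4,0],0,1.8],[[0,-8.1,0],0,1.8],[[0,-9.8,0],0,1.8],[[0,-11.5,0],0,1.8],[[0,-13,0],0,1.8],[[0,-14,0],0,1.8],[[0,-14.8,0],0,1.8],[[0,-15.1,0],0,1.8]]'

```text
time: 33.05
ee_pos: [0.5713, 0.0397, 0.0316]
tcp_rot: [74.5, 89.8, 162.4]
wrist_force: [-31.5, 4.6, 25.9]
opening: 0.0232
```

```bash
python3 - <<'E'
from h import *
go(.5718,.0396,.0316,87.9)
E
```

```text
shift cm [-0.   -0.05 -0.01] turn -0.0 dist 0.0 | at [0.5713 0.0397 0.0316] head 87.9 q6 6.0 t 33.05 F [-31.5   4.6  25.9] op 2.32
```

Request:
play_rows --rows '[[[0,0.1,0],0,4.5],[[0,0.1,0],0,4.5],[[0,0.1,0],0,4.5],[[-4,0.1,0],0,4.5],[[-8,0,2],0,4.5],[[-12,-1,4],0,4.5],[[-16,-2.5,6],0,4.5],[[-18,-4,7],0,4.5],[[-18,-4,7],0,4.5],[[-18,-4,7],0,4.5]]'

```text
time: 33.88
ee_pos: [0.617, 0.1085, 0.2115]
tcp_rot: [-81.6, 89.7, 6.3]
wrist_force: [0.6, 0.4, -1.6]
opening: 0.0451
```

```bash
python3 - <<'E'
from h import *
p,d,m,T=shot('wrist','w22.png');np.savez('/tmp/w22.npz',p=p,d=d,T=T);P=cloud(d,m,T)
k=(P[...,2]>.10)&(P[...,2]<.112)&(P[...,0]>.62)&(P[...,1]>.08)&(P[...,1]<.2);q=P[k]
print('tab',len(q),cv2.minAreaRect((q[:,:2]*1000).astype(np.float32)),q[:,2].mean())
a=np.radians(-2.1); ex=np.array([np.cos(a),np.sin(a)]); ey=np.array([-np.sin(a),np.cos(a)])
e=P[(P[...,2]>.08)&(P[...,2]<.097)&(P[...,0]<.63)&(P[...,0]>.57)&(P[...,1]>.09)&(P[...,1]<.15)]
c=np.c_[e[:,:2]@ex,e[:,:2]@ey]; print('eyes x',c[:,0].min(),c[:,0].max())
s=np.sort(c[:,1]); j=np.argmax(np.diff(s)); print('gap',s[0],s[j],s[j+1],s[-1])
f=[]
for u in range(120,520,6):
    v=np.where((P[:,u,2]>.063)&(P[:,u,2]<.0715))[0]
    if len(v): f.append(P[v.min(),u])
f=np.array(f); g=np.polyfit(f[:,1],f[:,0],1); r=f[:,0]-np.polyval(g,f[:,1]); k=abs(r)<.002; print('front',np.polyfit(f[k,1],f[k,0],1),k.sum())
go(.68,.14,.08,192)
E
```

```text
tab 375 ((685.8650512695312, 135.48056030273438), (11.842033386230469, 23.582706451416016), 11.994258880615234) 0.10455911892098735
eyes x 0.5873119633686318 0.6153627816395226
gap 0.13620860219618702 0.14113286743248268 0.14817317169242425 0.15306017506212236
front [0.05637413 0.59363724] 5
shift cm [12.95 -6.29  3.46] turn -104.1 dist 14.8 | at [0.6157 0.1078 0.2094] head 87.9 q6 12.0 t 33.9333 F [-0.4 -0.1 -0.5] op 4.51
```

View pics/w22.png

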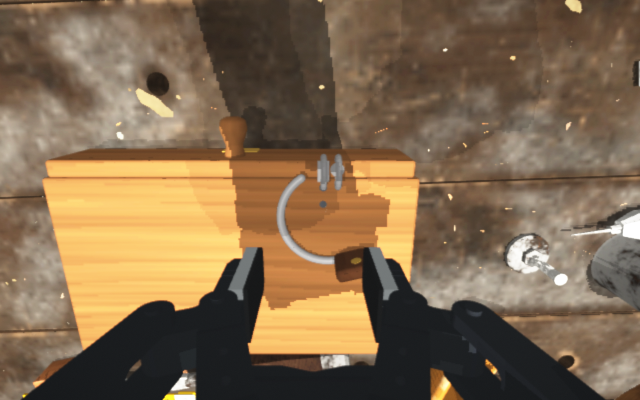

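```bash
python3 - <<'E'
from h import *
from scipy.optimize import least_squares
z=np.load('/tmp/w22.npz');P=cloud(z['d'],bot.camera_model('wrist'),z['T']); p=z['p'].astype(int)
k=(P[...,2]>.0735)&(P[...,2]<.0785)&(P[...,0]>.60)&(P[...,0]<.70)&(P[...,1]>.07)&(P[...,1]<.16)&((p.max(2)-p.min(2))<40)
q=P[k][:,:2]; q=q[(abs(np.hypot(*(q-[.6469,.1202]).T)-.042)<.008)]; q=q[~((q[:,0]<.622)&(q[:,1]>.112))]
s=least_squares(lambda c:np.hypot(*(q-c).T)-.042,[.647,.12],loss='soft_l1',f_scale=.001);print(len(q),s.x,np.std(s.fun))
ang=np.degrees(np.arctan2(*(q-s.x).T[::-1]))%360; print(ang.min(),np.percentile(ang,[1,99]),ang.max())
go(.6856,.1401,.13,192.1)
E
```

```text
982 [0.64589998 0.12052049] 0.0019457272178774424
0.21793644445785737 [  1.50659067 357.87300993] 359.255752012264
shift cm [ 7.95 -6.86  3.49] turn -104.2 dist 11.1 | at [0.6157 0.1078 0.2094] head 87.9 q6 12.0 t 33.9333 F [-0.4 -0.1 -0.5] op 4.51
```

Request:
play_rows --rows '[[[0,-1,0.5],-104.2,4],[[0,-2,1],-104.2,4],[[0,-3,1.5],-104.2,4],[[0,-4,2],-104.2,4],[[0,-5,2.5],-104.2,4],[[0,-6,3],-104.2,4],[[0,-6.9,3.5],-104.2,4],[[1,-6.9,3.5],-104.2,4],[[2,-6.9,3.5],-104.2,4],[[4,-6.9,3.5],-104.2,4],[[6,-6.9,3.5],-104.2,4],[[7,-6.9,3.5],-104.2,4]]'

```text
time: 34.93
ee_pos: [0.6836, 0.1389, 0.1348]
tcp_rot: [19.8, 89.7, -166.1]
wrist_force: [-0.3, -0.6, -0.5]
opening: 0.0398
```

Request:
play_rows --rows '[[[0,0,0],-18.3,4],[[0,0,0],-18.3,4],[[0,0,0],-18.3,4],[[0,0,0],-18.3,4],[[0,0,0],-18.3,4]]'

```text
time: 35.35
ee_pos: [0.6846, 0.1393, 0.1381]
tcp_rot: [3.9, 89.9, -164.2]
wrist_force: [-0.5, 0.8, 0.0]
opening: 0.04
```

```bash
python3 - <<'E'
from h import *
p,d,m,T=shot('wrist','w23.png')
go(.6856,.1401,.0805,192.1)
E
```

```text
shift cm [ 5.79 -0.05 -0.1 ] turn -0.2 dist 5.8 | at [0.6848 0.1394 0.1384] head -168.1 q6 -90.4 t 35.4 F [-0.6 -0.7  0.6] op 4.03
```

View pics/w23.png

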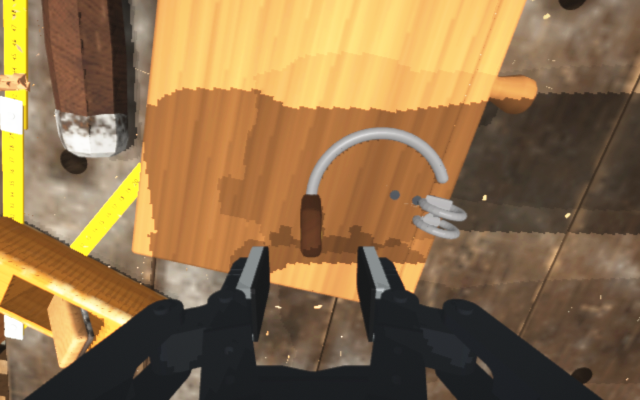

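Request:
play_rows --rows '[[[2,-0.05,-0.1],0,4],[[4,-0.05,-0.1],0,4],[[5.7,-0.05,-0.1],0,4],[[5.7,-0.05,-0.1],0,4],[[5.7,-0.05,-0.1],0,0.6],[[5.7,-0.05,-0.1],0,0.6],[[5.7,-0.05,-0.1],0,0.6],[[5.7,-0.05,-0.1],0,0.6],[[5.7,-0.05,-0.1],0,0.6]]' --squeeze 40

```text
time: 36.15
ee_pos: [0.6869, 0.1408, 0.0838]
tcp_rot: [177.8, 89.9, 9.9]
wrist_force: [-0.8, -0.5, 4.8]
opening: 0.0109
```

```bash
python3 - <<'E'
from h import *
arc(np.array([.6464,.1203]),-np.arange(0,41,4.),0.000,off=(.0017,.0005))
E
```

```text
[[[0.0, -0.01, -0.18], np.float64(0.0)], [[0.0, 0.3, -0.25], np.float64(4.0)], [[0.0, 0.61, -0.29], np.float64(8.0)], [[0.0, 0.93, -0.32], np.float64(12.0)], [[0.0, 1.24, -0.32], np.float64(16.0)], [[0.0, 1.56, -0.31], np.float64(20.0)], [[0.0, 1.87, -0.27], np.float64(24.0)], [[0.0, 2.18, -0.2], np.float64(28.0)], [[0.0, 2.49, -0.12], np.float64(32.0)], [[0.0, 2.79, -0.02], np.float64(36.0)], [[0.0, 3.08, 0.11], np.float64(40.0)]]
at [0.6869 0.1408 0.0838] F [-0.8 -0.5  4.8] q6 -90.5
```

Request:
play_rows --rows '[[[0,0,-0.18],0,0.6],[[0,0.15,-0.22],2,0.6],[[0,0.3,-0.25],4,0.6],[[0,0.46,-0.27],6,0.6],[[0,0.61,-0.29],8,0.6],[[0,0.61,-0.29],8,0.6]]'

```text
time: 36.65
ee_pos: [0.6913, 0.1356, 0.0839]
tcp_rot: [-165.6, 89.8, 18.4]
wrist_force: [1.1, 0.7, 5.0]
opening: 0.0113
```

```bash
python3 - <<'E'
from h import *
p,d,m,T=shot('wrist','w24.png')
cv2.imwrite('pics/w24c.png',cv2.resize(p[110:260,280:520],None,fx=3,fy=3,interpolation=cv2.INTER_CUBIC))
arc(np.array([.6481,.1208]),-np.arange(2,37,3.),0.000)
E
```

```text
[[[0.0, 0.15, -0.04], np.float64(2.0)], [[-0.0, 0.39, -0.09], np.float64(5.0)], [[-0.0, 0.63, -0.12], np.float64(8.0)], [[-0.0, 0.86, -0.14], np.float64(11.0)], [[-0.0, 1.1, -0.15], np.float64(14.0)], [[-0.0, 1.34, -0.15], np.float64(17.0)], [[-0.0, 1.58, -0.13], np.float64(20.0)], [[-0.0, 1.82, -0.11], np.float64(23.0)], [[-0.0, 2.05, -0.07], np.float64(26.0)], [[-0.0, 2.29, -0.01], np.float64(29.0)], [[-0.0, 2.52, 0.05], np.float64(32.0)], [[-0.0, 2.74, 0.13], np.float64(35.0)]]
at [0.6913 0.1356 0.0838] F [1.2 0.8 4.6] q6 -83.0
```

View pics/w24c.png

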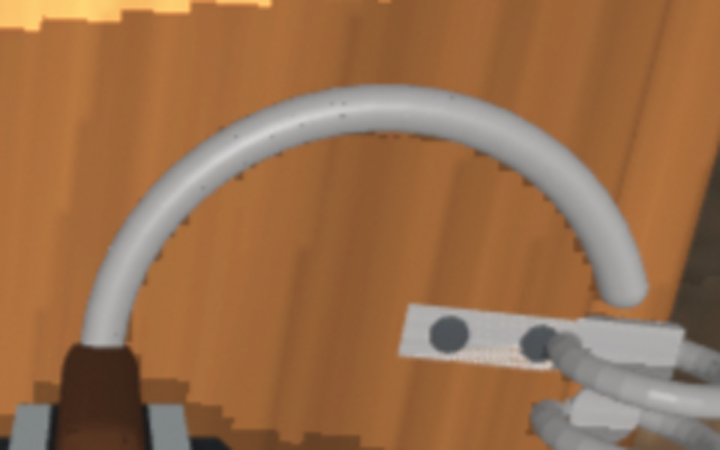

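```bash
cat >> h.py <<'E'
from scipy.optimize import least_squares
def keeper(fn=None,c0=(.647,.1205)):
    p,d,m,T=shot('wrist',fn); P=cloud(d,m,T); p=p.astype(int)
    r=np.hypot(P[...,0]-c0[0],P[...,1]-c0[1])
    e=np.array([.6063,.1224])
    k=(P[...,2]>.0735)&(P[...,2]<.082)&(abs(r-.042)<.009)&((p.max(2)-p.min(2))<45)
    k&=~((np.hypot(P[...,0]-e[0],P[...,1]-e[1])<.016)); k[:, :290]=0
    k[250:]=0
    q=P[k]; s=least_squares(lambda c:np.hypot(*(q[:,:2]-c).T)-.042,c0,loss='soft_l1',f_scale=.001)
    a=np.degrees(np.arctan2(*(q[:,:2]-s.x).T[::-1]))%360
    print('keeper origin',s.x.round(4),'n',len(q),'ang',np.percentile(a,[1,99]).round(0),'bar z',np.round([np.percentile(q[(a>=i)&(a<i+20),2],90) if ((a>=i)&(a<i+20)).sum()>8 else 0 for i in range(200,360,20)],4))
E
python3 - <<'E'
from h import *
keeper('w25.png')
E
```

```text
keeper origin [0.6516 0.1209] n 3924 ang [202. 358.] bar z [0.0772 0.0774 0.0773 0.0774 0.0773 0.0773 0.0773 0.0795]
```

```bash
python3 - <<'E'
from h import *
p,d,m,T=shot('wrist');P=cloud(d,m,T)
a=np.radians(-2.1); ex=np.array([np.cos(a),np.sin(a)]); ey=np.array([-np.sin(a),np.cos(a)])
H=np.array([.6482,.1210]); C=np.dstack([(P[...,:2]-H)@ex,(P[...,:2]-H)@ey])*1000; Z=P[...,2]*1000
e=(Z>80)&(Z<97)&(C[...,0]<-20)&(C[...,0]>-65)&(abs(C[...,1])<25)
for lo in(-20,-12,-4,0,4,12):
    k=e&(C[...,1]>=lo)&(C[...,1]<lo+8)
    if k.any(): print('eye',lo,k.sum(),C[k][:,0].min().round(1),C[k][:,0].max().round(1),C[k][:,1].mean().round(1))
b=(Z>74.5)&(Z<79)
for lo in range(-50,-8,4):
    k=b&(C[...,1]>=lo)&(C[...,1]<lo+4)&(C[...,0]<-5)&(C[...,0]>-55)
    if k.any(): 
        x=C[k][:,0]; print('bar y',lo,k.sum(),x.min().round(1),x.max().round(1))
for n in range(2):
    c=H if n==0 else s.x
    r=np.hypot(P[...,0]-c[0],P[...,1]-c[1]); k=b&(abs(r-.042)<.006)&((p.astype(int).max(2)-p.min(2))<45)&(C[...,1]<-14); q=P[k][:,:2]
    s=least_squares(lambda c:np.hypot(*(q-c).T)-.042,c,loss='soft_l1',f_scale=.001); print(s.x,len(q))
E
```

```text
eye -12 715 -53.7 -26.4 -6.8
eye -4 194 -53.9 -27.7 3.1
eye 0 698 -54.4 -26.3 5.1
eye 4 529 -54.4 -26.3 5.6
bar y -46 60 -12.2 -5.1
bar y -42 250 -20.8 -5.1
bar y -38 255 -26.1 -5.7
bar y -34 201 -30.5 -15.2
bar y -30 167 -32.9 -21.1
bar y -26 144 -35.9 -25.6
bar y -22 133 -37.7 -28.9
bar y -18 60 -38.3 -31.1
bar y -10 104 -55.0 -25.7
[0.6516427 0.120854 ] 3206
[0.65165538 0.12085717] 3211
```

```bash
python3 - <<'E'
from h import *
arc(np.array([.6510,.1209]),-np.arange(2,37,3.),0.000,off=(-.0012,0))
E
```

```text
[[[-0.0, 0.14, 0.08], np.float64(2.0)], [[-0.0, 0.36, 0.03], np.float64(5.0)], [[-0.0, 0.58, -0.0], np.float64(8.0)], [[-0.0, 0.8, -0.03], np.float64(11.0)], [[-0.0, 1.02, -0.04], np.float64(14.0)], [[-0.0, 1.25, -0.04], np.float64(17.0)], [[-0.0, 1.47, -0.03], np.float64(20.0)], [[-0.0, 1.7, -0.01], np.float64(23.0)], [[-0.0, 1.92, 0.02], np.float64(26.0)], [[-0.0, 2.14, 0.07], np.float64(29.0)], [[-0.0, 2.36, 0.12], np.float64(32.0)], [[-0.0, 2.57, 0.19], np.float64(35.0)]]
at [0.6913 0.1356 0.0838] F [1.1 0.9 5.8] q6 -83.0
```

Request:
play_rows --rows '[[[0,0.14,0.08],2,0.6],[[0,0.36,0.03],5,0.6],[[0,0.58,0],8,0.6],[[0,0.8,-0.03],11,0.6],[[0,1.02,-0.04],14,0.6],[[0,1.25,-0.04],17,0.6],[[0,1.47,-0.03],20,0.6],[[0,1.47,-0.03],20,0.6]]'

```text
time: 37.47
ee_pos: [0.6927, 0.1207, 0.0838]
tcp_rot: [-150.4, 89.8, 13.5]
wrist_force: [0.5, -0.7, 4.8]
opening: 0.0111
```

```bash
python3 - <<'E'
from h import *
keeper('w26.png',(.6495,.1209))
p=cv2.imread('pics/w26.png');cv2.imwrite('pics/w26c.png',cv2.resize(p[110:260,280:520],None,fx=3,fy=3,interpolation=cv2.INTER_CUBIC))
arc(np.array([.6498,.1209]),-np.arange(4,45,4.),0.000)
E
```

```text
keeper origin [0.6506 0.1207] n 3503 ang [201. 338.] bar z [0.0774 0.0773 0.0774 0.0773 0.0773 0.0773 0.0794 0.    ]
[[[-0.0, 0.29, -0.07], np.float64(4.0)], [[-0.0, 0.59, -0.12], np.float64(8.0)], [[-0.0, 0.88, -0.15], np.float64(12.0)], [[-0.0, 1.18, -0.16], np.float64(16.0)], [[-0.0, 1.48, -0.15], np.float64(20.0)], [[-0.0, 1.78, -0.11], np.float64(24.0)], [[-0.0, 2.07, -0.06], np.float64(28.0)], [[-0.0, 2.36, 0.01], np.float64(32.0)], [[-0.0, 2.65, 0.11], np.float64(36.0)], [[-0.0, 2.92, 0.22], np.float64(40.0)], [[-0.0, 3.19, 0.35], np.float64(44.0)]]
at [0.6927 0.1207 0.0838] F [ 0.1 -0.1  4.1] q6 -64.2
```

View pics/w26c.png

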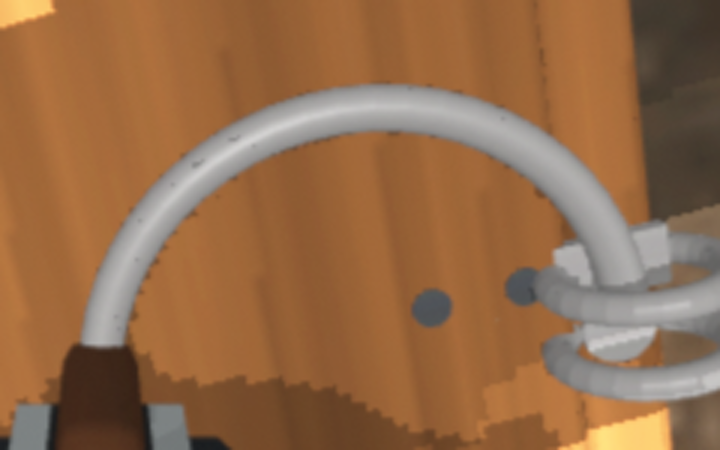

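Request:
play_rows --rows '[[[0,0.29,-0.07],4,0.6],[[0,0.59,-0.12],8,0.6],[[0,0.88,-0.15],12,0.6],[[0,1.18,-0.16],16,0.6],[[0,1.48,-0.15],20,0.6],[[0,1.78,-0.11],24,0.6],[[0,2.07,-0.06],28,0.6],[[0,2.36,0.01],32,0.6],[[0,2.65,0.11],36,0.6],[[0,2.65,0.11],36,0.6]]'

```text
time: 38.35
ee_pos: [0.6842, 0.0952, 0.0838]
tcp_rot: [-122.8, 89.9, 5.1]
wrist_force: [0.7, -0.8, 6.4]
opening: 0.0113
```

```bash
python3 - <<'E'
from h import *
keeper('w27.png',(.6498,.1209))
arc(np.array([.6498,.1209]),-np.arange(4,49,4.),0.000)
E
```

```text
keeper origin [0.6507 0.1203] n 2883 ang [146. 302.] bar z [0.0773 0.0773 0.0773 0.0772 0.0773 0.0813 0.     0.    ]
[[[-0.0, 0.29, -0.07], np.float64(4.0)], [[-0.0, 0.59, -0.12], np.float64(8.0)], [[-0.0, 0.88, -0.14], np.float64(12.0)], [[-0.0, 1.18, -0.15], np.float64(16.0)], [[-0.0, 1.48, -0.14], np.float64(20.0)], [[-0.0, 1.78, -0.1], np.float64(24.0)], [[-0.0, 2.07, -0.05], np.float64(28.0)], [[-0.0, 2.36, 0.03], np.float64(32.0)], [[-0.01, 2.65, 0.13], np.float64(36.0)], [[-0.01, 2.92, 0.24], np.float64(40.0)], [[-0.01, 3.19, 0.38], np.float64(44.0)], [[-0.01, 3.45, 0.53], np.float64(48.0)]]
at [0.6842 0.0953 0.0838] F [ 0.7 -1.6  7. ] q6 -30.2
```

View pics/w27.png

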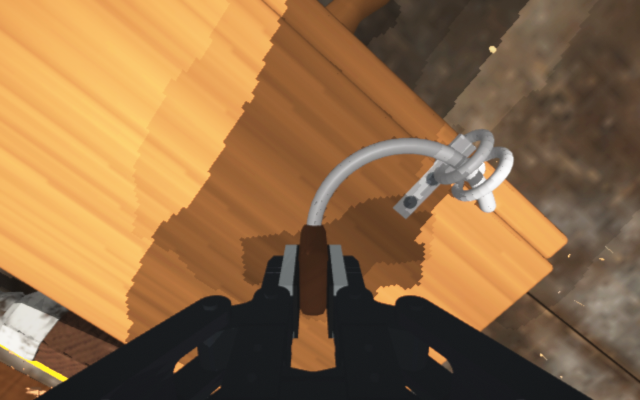

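Request:
play_rows --rows '[[[0,0.29,-0.07],4,0.6],[[0,0.59,-0.12],8,0.6],[[0,0.88,-0.14],12,0.6],[[0,1.18,-0.15],16,0.6],[[0,1.48,-0.14],20,0.6],[[0,1.78,-0.1],24,0.6],[[0,2.07,-0.05],28,0.6],[[0,2.36,0.03],32,0.6],[[0,2.65,0.13],36,0.6],[[0,2.92,0.24],40,0.6],[[0,3.32,0.45],46,0.6],[[0,3.32,0.45],46,0.6]]'

```text
time: 39.4
ee_pos: [0.6551, 0.0784, 0.0838]
tcp_rot: [-81.2, 89.9, 0.6]
wrist_force: [-0.0, -0.7, 7.4]
opening: 0.0111
```

```bash
python3 - <<'E'
from h import *
keeper('w28.png',(.6498,.1209))
go(.65,.075,.084,82)
E
```

```text
keeper origin [0.6509 0.12  ] n 2830 ang [100. 256.] bar z [0.0772 0.0772 0.0798 0.     0.     0.     0.     0.    ]
shift cm [-0.02  0.46 -0.42] turn 0.2 dist 0.6 | at [0.6551 0.0785 0.0838] head 82.2 q6 14.7 t 39.45 F [-0.6 -2.2  7.2] op 1.14
```

View pics/w28.png

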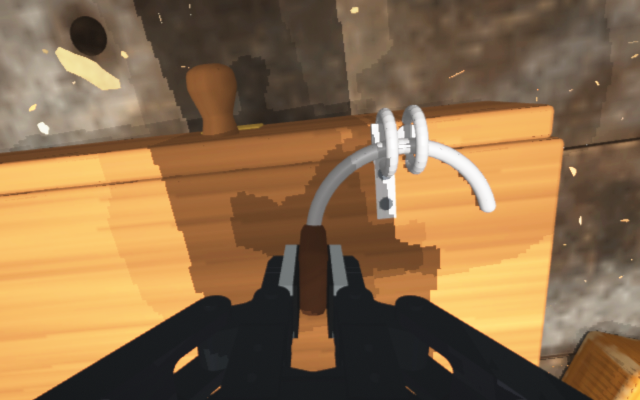

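Request:
play_rows --rows '[[[0,0,0],0,3],[[0,0,0],0,3],[[0,0,0],0,3],[[-1.5,0,0],0,3],[[-4,0,0],0,3],[[-8,1,0],0,4],[[-12,4,0],0,4],[[-15,7,0],0,4],[[-15,8,0],0,4],[[-15,8,0],0,4],[[-15,8,0],0,4]]'

```text
time: 40.37
ee_pos: [0.5753, 0.0898, 0.2331]
tcp_rot: [-73.0, 89.9, 9.1]
wrist_force: [0.4, -0.3, -0.3]
opening: 0.0398
```

```bash
python3 - <<'E'
from h import *
p,d,m,T=shot('wrist','w29.png');P=cloud(d,m,T)
a=np.radians(-2.1); ex=np.array([np.cos(a),np.sin(a)]); ey=np.array([-np.sin(a),np.cos(a)])
k=(P[...,2]>.10)&(P[...,2]<.112)&(P[...,0]>.6)&(P[...,0]<.7)&(P[...,1]>.04)&(P[...,1]<.11);q=P[k]
print('tab',len(q),cv2.minAreaRect((q[:,:2]*1000).astype(np.float32)),np.median(q[:,2]))
e=P[(P[...,2]>.082)&(P[...,2]<.097)&(P[...,0]<.63)&(P[...,0]>.57)&(P[...,1]>.09)&(P[...,1]<.15)]
c=np.c_[e[:,:2]@ex,e[:,:2]@ey]
s=np.sort(c[:,1]); j=np.argmax(np.diff(s)); print('eyes',s[0],s[j],s[j+1],s[-1]); t=(s[j]+s[j+1])/2
for g in(c[c[:,1]<t],c[c[:,1]>t]): print('x',g[:,0].min(),g[:,0].max())
q=P[(P[...,2]>.055)&(P[...,2]<.062)&(P[...,0]<.58)&(abs(P[...,1]-.039)<.02)];print('knob',len(q),q[:,0].min() if len(q) else 0)
shot('top','t9.png');shot('side','s9.png');print(bot.get_obs()['wrist_force'])
cv2.imwrite('pics/s9c.png',cv2.resize(cv2.imread('pics/s9.png')[120:290,200:410],None,fx=3.5,fy=3.5,interpolation=cv2.INTER_CUBIC))
E
```

```text
tab 383 ((653.8333740234375, 77.76850128173828), (10.810338973999023, 29.122455596923828), 82.27320861816406) 0.10509320770776293
eyes 0.13620715485158844 0.14117046303103406 0.1481109147293688 0.15296624877671494
x 0.5880941802876731 0.6152152253109923
x 0.5878192700576644 0.6136623582304341
knob 219 0.5625220968420762
[-0.24812054 -0.0153363  -0.84674277]
```

View pics/w29.png

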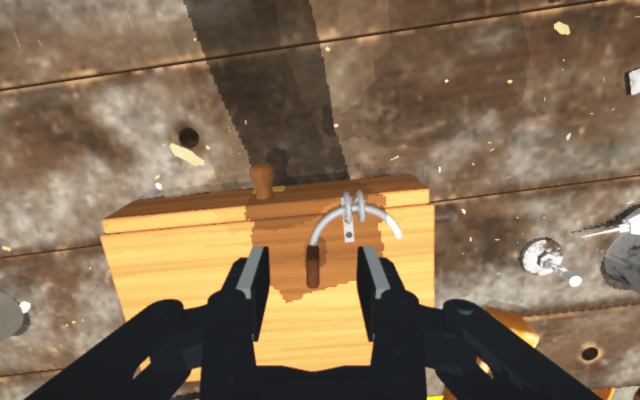

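View pics/s9c.png

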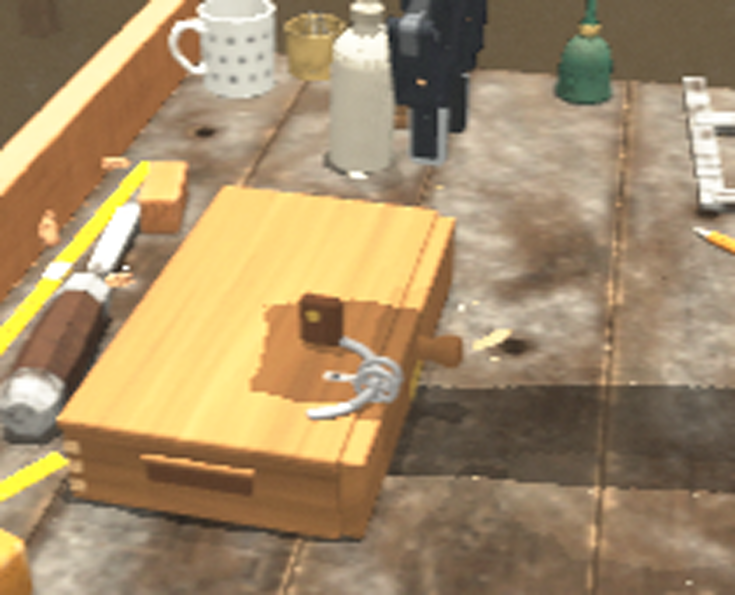

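```bash
python3 -c "
from h import *
print(bot.get_obs()['qd'].round(2)); print(bot.job_done())"
```

```text
[-0.19  0.38  0.1   0.17 -0.08  0.16]
the job is handed in; nothing more can be done
None
```

The sanding chest is packed, shut and locked, and I handed the job in at about 40 s of the 208 s allowed. The hand-in itself gave no verdict.

**What I did**
- I turned the keeper out along its curve and drew the drawer open about 149 mm.
- The cork block went flat into the bay, long side along the chest.
- All three drums were present and went onto spindles 4, 3 and 1. One of them had been knocked aside partway through, so I measured its position again before picking it up.
- I slid the drawer home until it pressed firmly on its stop, then turned the keeper back through both eyes.

**What the last checks showed**
- **Drums and block:** before the drawer was closed, the drums sat centred on their spindles with their tops at about 53 mm, against the 54 mm expected. The block lay at the drawer's own angle with its top at 47.6 mm, against 48 mm expected. I could not see them again once the drawer was shut.
- **Drawer:** both eyes stand side by side where they started, to within about 1 mm. The knob reads about 1.5 mm short of its first reading, which is within the camera's accuracy.
- **Keeper:** it lies flat, with the bar's top at 77 mm, and goes through both eyes. The eyes sit at about 186 degrees on its arc; exact middle is 190.
- **Glue bottle:** it is still upright, and the gripper was clear of everything.

No check failed.

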